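Set up blower rotors for a balance check

TASK

Set up the balance check: balance every white blower rotor, hub up and level, on the top of a domed steel stand of its own, and press the grey pickup wand down past the sprung jaw of the holder until it sits fully home in both forks with the jaw closed over it. Only when all that is in place, throw the tester's toggle switch fully over to on. Leave the capacitor, heat sink and terminal block where they stand, and at the end leave everything at rest.

Things in the scene. Friction and masses are not known exactly. Their poses are not given: they have to be found in the camera images.
- rotor1: White plastic blower rotor (may be absent): flat-bottomed bladed disc 68 mm across and 10 mm high with a round hub 30 mm across standing on it, 30 mm high over all; 60 g, balance point on its axis 9 mm above the underside. Origin at the centre of the flat underside, z up its axis towards the hub. Starts lying on the bench, hub up. Grip it by the hub.
- rotor2: White plastic blower rotor (may be absent): flat-bottomed bladed disc 68 mm across and 10 mm high with a round hub 30 mm across standing on it, 30 mm high over all; 60 g, balance point on its axis 9 mm above the underside. Origin at the centre of the flat underside, z up its axis towards the hub. Starts lying on the bench, hub up. Grip it by the hub.
- rotor3: White plastic blower rotor (may be absent): flat-bottomed bladed disc 68 mm across and 10 mm high with a round hub 30 mm across standing on it, 30 mm high over all; 60 g, balance point on its axis 9 mm above the underside. Origin at the centre of the flat underside, z up its axis towards the hub. Starts lying on the bench, hub up. Grip it by the hub.
- rotor4: White plastic blower rotor (may be absent): flat-bottomed bladed disc 68 mm across and 10 mm high with a round hub 30 mm across standing on it, 30 mm high over all; 60 g, balance point on its axis 9 mm above the underside. Origin at the centre of the flat underside, z up its axis towards the hub. Starts lying on the bench, hub up. Grip it by the hub.
- rotor5: White plastic blower rotor (may be absent): flat-bottomed bladed disc 68 mm across and 10 mm high with a round hub 30 mm across standing on it, 30 mm high over all; 60 g, balance point on its axis 9 mm above the underside. Origin at the centre of the flat underside, z up its axis towards the hub. Starts lying on the bench, hub up. Grip it by the hub.
- stand1_top (a point): Highest point of a fixed bare-steel balancing stand, a half-ball 80 mm across whose smooth top (40 mm radius of curvature) is 45 mm above the bench. There are always five stands, anywhere among the rotors. z up.
- stand2_top (a point): Highest point of a fixed bare-steel balancing stand, a half-ball 80 mm across whose smooth top (40 mm radius of curvature) is 45 mm above the bench. There are always five stands, anywhere among the rotors. z up.
- stand3_top (a point): Highest point of a fixed bare-steel balancing stand, a half-ball 80 mm across whose smooth top (40 mm radius of curvature) is 45 mm above the bench. There are always five stands, anywhere among the rotors. z up.
- stand4_top (a point): Highest point of a fixed bare-steel balancing stand, a half-ball 80 mm across whose smooth top (40 mm radius of curvature) is 45 mm above the bench. There are always five stands, anywhere among the rotors. z up.
- stand5_top (a point): Highest point of a fixed bare-steel balancing stand, a half-ball 80 mm across whose smooth top (40 mm radius of curvature) is 45 mm above the bench. There are always five stands, anywhere among the rotors. z up.
- wand: Tachometer pickup wand: grey round rod, 12 mm thick, 140 mm long, with two white square collars (20 x 20 x 8 mm) centred 60 mm to either side of its middle, on which it lies with its axis 10 mm above the bench; brass tip at +x. Origin at its middle on the axis, x along the rod. 40 g.
- holder_seat (a point): Where the wand's middle comes to lie, in the fixed holder, 40 mm above the bench; x along the seated wand (either way round), z up. The two forks stand 32 mm to either side along x; the 56 mm between them are free for gripper fingers, down to the base plate 34 mm below.
- holder: Aluminium wand holder, base 96 x 70 x 6 mm; origin under its centre on the bench, x along the wand. Two upright forks 8 mm thick, slot 16 mm wide, flared mouth topping out 60 mm above the bench. Wand may lie up to 10 mm off lengthwise.
- jaw (a joint): Sprung jaw of the holder, rad: 0 closed, up to 0.6 pushed aside to the holder's +y. Its two dark steel fingers stand outside the forks, 39 to 45 mm from the middle, up to 72 mm above the bench, and hang over the slot; the wand coming down (5 to 10 N) pushes them aside until they snap back over it.
- tester: Fixed grey tester box 130 x 110 x 50 mm, toggle switch on its top; origin at the centre of its underside, z up. The switch is thrown along the box's own +x.
- switch (a joint): Toggle switch on the tester, rad: off near 0 (leaning to the box's -x), on at 1.0 (leaning to +x); stays where left.
- switch_tip (a point): Tip of the switch's 50 mm steel toggle; moves with it.
- capacitor: Bystander: blue electrolytic capacitor standing on the bench, 22 mm across, 30 mm high; origin under its centre.
- heatsink: Bystander: small aluminium finned heat sink, 26 x 26 x 18 mm; origin under its centre.
- connector: Bystander: green screw terminal block 26 x 18 x 14 mm; origin under its centre.
There are look-alikes about, which are no part of the job. What is shaped like the holder but purple is not meant.

How it is judged (in metres and radians):
On the way, in this order (a step that is already met when the one before it is completed fails the run):
1. every rotor balances on a stand of its own and the wand is home in the holder under the closed jaw ((horizontal distance between rotor1 and stand1_top below 0.012 m or horizontal distance between rotor1 and stand2_top below 0.012 m or horizontal distance between rotor1 and stand3_top below 0.012 m or horizontal distance between rotor1 and stand4_top below 0.012 m or horizontal distance between rotor1 and stand5_top below 0.012 m) and height (world z) of rotor1 between 0.04 and 0.052 m and angle between each of rotor1, rotor2, rotor3, rotor4, rotor5's own z axis and vertical below 0.21 rad and (horizontal distance between rotor2 and stand1_top below 0.012 m or horizontal distance between rotor2 and stand2_top below 0.012 m or horizontal distance between rotor2 and stand3_top below 0.012 m or horizontal distance between rotor2 and stand4_top below 0.012 m or horizontal distance between rotor2 and stand5_top below 0.012 m) and height (world z) of rotor2 between 0.04 and 0.052 m and (horizontal distance between rotor3 and stand1_top below 0.012 m or horizontal distance between rotor3 and stand2_top below 0.012 m or horizontal distance between rotor3 and stand3_top below 0.012 m or horizontal distance between rotor3 and stand4_top below 0.012 m or horizontal distance between rotor3 and stand5_top below 0.012 m) and height (world z) of rotor3 between 0.04 and 0.052 m and (horizontal distance between rotor4 and stand1_top below 0.012 m or horizontal distance between rotor4 and stand2_top below 0.012 m or horizontal distance between rotor4 and stand3_top below 0.012 m or horizontal distance between rotor4 and stand4_top below 0.012 m or horizontal distance between rotor4 and stand5_top below 0.012 m) and height (world z) of rotor4 between 0.04 and 0.052 m and (horizontal distance between rotor5 and stand1_top below 0.012 m or horizontal distance between rotor5 and stand2_top below 0.012 m or horizontal distance between rotor5 and stand3_top below 0.012 m or horizontal distance between rotor5 and stand4_top below 0.012 m or horizontal distance between rotor5 and stand5_top below 0.012 m) and height (world z) of rotor5 between 0.04 and 0.052 m and z of wand in the frame of holder_seat between -0.004 and 0.004 m and y of wand in the frame of holder_seat between -0.005 and 0.005 m and x of wand in the frame of holder_seat between -0.02 and 0.02 m and angle between the x axis of wand and the x axis of holder, either way round below 0.1 rad and value of joint jaw below 0.12 rad), for 0.3 s.
2. the tester's switch is thrown on (value of joint switch above 0.85 rad), for 0.1 s.
At the end, for the whole second after the job is handed in: Each rotor still on its own stand: within 12 mm of its top, underside 40-52 mm up, tilt under 0.21 rad, at rest. Wand within 4 mm in height, 5 mm sideways, 20 mm lengthwise and 0.1 rad of its seat; jaw under 0.12 rad. Switch over 0.85 rad, thrown after the rest (all of step 1 and linear speed of each of rotor1, rotor2, rotor3, rotor4, rotor5 below 0.03 m/s and angular speed of each of rotor1, rotor2, rotor3, rotor4, rotor5 below 0.6 rad/s and value of joint switch above 0.85 rad); the robot touches nothing.
It fails at once if the capacitor is knocked away (over 40 mm) (distance of capacitor from where it was at the start of the episode above 0.04 m).
It fails at once if the heatsink is knocked away (over 40 mm) (distance of heatsink from where it was at the start of the episode above 0.04 m).
It fails at once if the connector is knocked away (over 40 mm) (distance of connector from where it was at the start of the episode above 0.04 m).
Of rotor1, rotor2, rotor3, rotor4, rotor5 only 3 to 5 are there at a start; the rules pass over those that are not, and their reading is None.
At some moment in a run one of wand may be knocked a few centimetres aside while the robot is not near it.
Once in a run the grip may slacken for a moment while it holds something.
It also fails if it takes over 210 s, if anything falls off the work surface, if the arm or the gripper's body presses on something with over 40 N, if the wrist force passes 120 N, or if a joint passes its speed limit or range.

ROBOT

A 6-joint arm with a two-finger parallel gripper is mounted at the origin on the work surface. World frame = base frame: x ahead of the robot, y to its left, z up, the work surface at z = 0. Lengths are in m, angles in degrees, forces in N, time in s.
With the tool pointing down it reaches from about 0.25 to 0.725 m from the base axis. Payload 9.7 kg.
Tool frame: the origin (TCP) lies between the finger pads; the fingertips stand bot.tcp_to_tips ahead of it and the grasp point (between the pads) lies 2 mm behind it (bot.tcp_to_tips is the distance from the TCP to the fingertips, in m); z points along the fingers, y is the line along which they close (so a half turn about z gives the same grasp; the last joint's range is limited). The gripper opens to 85 mm and grips with 20 to 120 N. Pads are 22 mm wide; open, the fingers measure 114 mm over their backs; the gripper's body (76 mm by 85 mm) begins 54 mm behind the grasp point. The pads swing forward as they close: fully open they stand 13 mm farther back than shut.
Start: joints at [-77.177, 4.979, 10.078, 95.1, 0, 90], TCP at [0.122, -0.536, 0.248] pointing down, gripper open.
Joint ranges: [-179.16, 179.16], [-48.56, 103.87], [-65.8, 70.77], [-126.05, 130.52], [-82.76, 87.17], [-180, 180]. Speed limits (degrees/s): [127.2, 127.2, 147.25, 180, 180, 180].

INTERFACE

Orientations are given as [roll, pitch, yaw] about the fixed x, y, z axes, in that order (R = Rz(yaw) Ry(pitch) Rx(roll)).
In Python, from workcell import sensors, camera, camera_params, bot gives the robot as it stands.
- The arm moves only by the tool apply_moves, never from a script. Its argument "motion" is a list of rows, each an object with "jaw": the opening, from -1 (shut) to 1 (fully open); "xyz": the shift along the tool's x, y, z in mm, a list of three; "twist": the turn about the tool's z in rad. A call has 1 to 5 rows; each row is the pose to reach, as a shift and turn from the pose commanded when the call began, along the tool's axes at that moment; what a row does not reach only later rows make up. A row lasts 1/8 s, in which the tool goes at most 62.5 mm and 10.7 degrees, less where a joint would pass 70% of its speed; a pose out of reach is approached as far as the arm can. A call with a gripper value outside its range is refused whole. The fingers move at their own pace and stop on an object; "grip_force" is the grip in N (left out, the last holds). Time passes only in rows, so rows that repeat a pose let the fingers close. It gives the time, the measured TCP pose, the force, the opening and the grip force at its end, in the units of the state.
- sensors.get_obs(): the state, without advancing time (a new reading comes with each control period).
- camera(name): name is "side" or "top"; returns (picture, depth): 384x512x3 uint8, red, green, blue; 384x512 float32, m along the optical axis (not along the pixel's ray), 0 where there is no reading.
- camera_params(name): a dict with "mtx" (3x3 intrinsics, pixels), "k1" (the pictures are not rectified: a ray, as slopes to the right and down, at radius r is drawn at 1 + k1 r^2 times it, then the intrinsics apply), "rvec" (rotation vector, rad) and "tvec" (3), from world to camera coordinates, as OpenCV has them. Camera axes: x right, y down, z forward; pixel columns grow to the right and rows downward; lengths in m; the calibration is good to about 2 mm. A picture is of the moment at which its call begins. camera_params takes no time and is no camera call.
- bot.job_done(): hands the job in; it is judged then, once.
The state is a dict: "time": time; "q": joint angles; "qd": joint speeds; "joint_efforts": joint torques, N m; "ee_pos": TCP position; "tcp_rot": TCP orientation; "wrist_force": force on the tool from outside, world axes, zero at the start; "torque": the same for the moment, N m; "opening": finger opening in m; "grasp_force": force on a finger pad.
Only numpy, scipy, OpenCV 4.12 (cv2) and the standard library are available. Lean on these libraries where they do the work, as an engineer would, in place of code of your own. Each camera call takes 0.05 s, during which the arm holds its last target. There are 200 camera calls.

## Working session

There is one attempt and no reset: what is moved stays moved. The work goes in short steps, Python scripts to look and compute and a tool call to move; the robot and the scene stay as the last step left them, time stands still between calls to the robot, and variables do not carry over. Pictures are saved under pics/ and viewed, at most 18 in all, crops included, and the job is handed in when it is done.

Besides the shell and the picture viewer there is one more tool, called after "Request:" as name([rows], argument=value, ...), one row to a line, values as JSON. apply_moves: Moves the arm, as the interface text tells. Its arguments: {"type":"object","properties":{"motion":{"type":"array","items":{"type":"object","properties":{"jaw":{"type":"number"},"xyz":{"type":"array","items":{"type":"number"}},"twist":{"type":"number"}}}},"grip_force":{"type":"number"}},"required":["motion"]}

```bash
ls; mkdir -p pics
cat > h.py <<'E'
import numpy as np, cv2
from workcell import sensors, camera, camera_params, bot
def P(n):
    p=camera_params(n); R=cv2.Rodrigues(np.array(p["rvec"],float))[0]
    return np.array(p["mtx"],float),float(p["k1"]),R,np.array(p["tvec"],float).ravel()
def ray(n,uv):
    K,k1,R,t=P(n); uv=np.atleast_2d(np.array(uv,float))
    s=cv2.undistortPoints(uv[:,None],K,np.array([k1,0,0,0.]))[:,0]
    d=np.c_[s,np.ones(len(s))]
    return -R.T@t, d@R   # origin, dirs (z-depth 1)
def plane(n,uv,z):
    o,d=ray(n,uv); return o+d*((z-o[2])/d[:,2])[:,None]
def proj(n,X):
    K,k1,R,t=P(n)
    return cv2.projectPoints(np.atleast_2d(np.array(X,float)),cv2.Rodrigues(R)[0],t,K,np.array([k1,0,0,0.]))[0][:,0]
def cloud(n,dep):
    h,w=dep.shape; u,v=np.meshgrid(np.arange(w),np.arange(h))
    o,d=ray(n,np.c_[u.ravel(),v.ravel()]); X=o+d*dep.reshape(-1,1)
    X[dep.ravel()==0]=np.nan
    return X.reshape(h,w,3)
def save(n,f):
    im,dep=camera(n); cv2.imwrite("pics/%s.png"%f,im[:,:,::-1]); np.savez("/tmp/%s.npz"%f,im=im,dep=dep); return im,dep
E
python3 - <<'E'
from h import *
for n in("top","side"):
    im,d=save(n,n+"0"); o,r=ray(n,[[256,192]]); print(n,o,r,P(n)[0][0,0],(d==0).mean())
    X=cloud(n,d); np.save("/tmp/X_%s.npy"%n,X)
s=sensors.get_obs();print(s,bot.tcp_to_tips)
E
```

```text
pics
top [0.26796626 0.03291711 1.59070631] [[ 0.18253807 -0.0063872  -0.98326358]] 464.46679479696564 0.003992716471354167
side [0.37204817 0.77463466 0.82711012] [[ 0.16772611 -0.69021324 -0.70412229]] 360.8603072237695 0.004252115885416667
{'time': 0.1, 'q': array([-7.71774037e+01,  5.00765128e+00,  1.00381607e+01,  9.50981662e+01,
        4.59562106e-04,  9.00011792e+01]), 'qd': array([ 0.04696214, -0.11164407,  0.09025186,  0.05680745, -0.04713455,
        0.02019431]), 'joint_efforts': array([-2.05726348e-03, -5.21562195e+01,  4.65653050e+01,  1.60459470e-02,
       -6.48641844e-05,  1.74890135e-05]), 'ee_pos': array([ 0.12202519, -0.53610742,  0.24764933]), 'tcp_rot': array([-1.79932343e+02, -4.58169359e-04,  1.28214166e+01]), 'wrist_force': array([ 0.00530958, -0.34172244, -0.51871672]), 'torque': array([-0.03386626,  0.0197813 ,  0.00926567]), 'grasp_force': 0.0, 'opening': 0.08525444472720117} 0.017
```

View pics/top0.png

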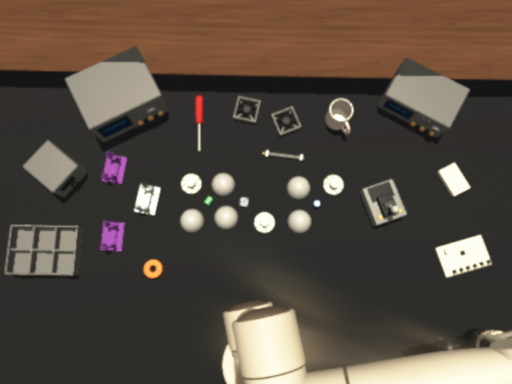

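View pics/side0.png

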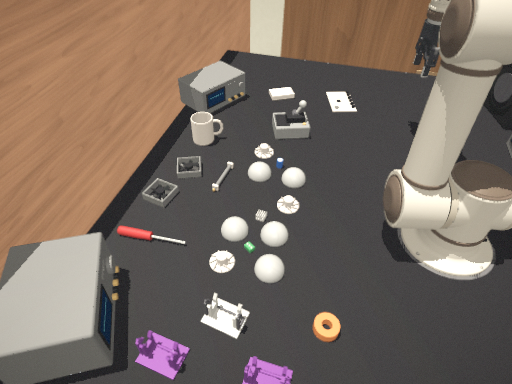

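The top view shows 3 rotors at about (191,183), (264,222) and (333,184), and domes at (223,184), (192,220), (226,217), (298,187) and (299,221). The wand is at (283,155), the holder at (148,199) and the tester at (384,203).

```bash
cat >> h.py <<'E'
def sph(X,r=None):
    A=np.c_[2*X,np.ones(len(X))]; b=(X**2).sum(1); s=np.linalg.lstsq(A,b,rcond=None)[0]
    return s[:3],np.sqrt(s[3]+s[:3]@s[:3])
def sphR(X,r=.04):
    from scipy.optimize import least_squares
    f=lambda c:np.linalg.norm(X-c,axis=1)-r
    s=least_squares(f,X.mean(0)-[0,0,.02],loss="soft_l1",f_scale=.001); return s.x,np.abs(f(s.x)).mean()
E
python3 - <<'E'
from h import *
np.set_printoptions(precision=4,suppress=True)
D={n:np.load("/tmp/%s0.npz"%n) for n in("top","side")}
X={n:cloud(n,D[n]["dep"]) for n in D}
T=X["top"]
bz=lambda n:np.nanmedian(X[n][...,2][(abs(X[n][...,2])<.01)])
print("bench",bz("top"),bz("side"))
for nm,uv in dict(s1=(223,184),s2=(192,220),s3=(226,217),s4=(298,187),s5=(299,221)).items():
    p=T[uv[1],uv[0]]
    for n in X:
        Q=X[n].reshape(-1,3); Q=Q[~np.isnan(Q[:,0])]
        m=(np.hypot(*(Q[:,:2]-p[:2]).T)<.038)&(Q[:,2]>.018)&(Q[:,2]<.055)
        c,e=sphR(Q[m]); print(nm,n,m.sum(),c+[0,0,.04],e, Q[m][:,2].max())
for nm,uv in dict(r1=(191,183),r2=(264,222),r3=(333,184)).items():
    p=T[uv[1],uv[0]]
    for n in X:
        Q=X[n].reshape(-1,3); Q=Q[~np.isnan(Q[:,0])]
        m=(np.hypot(*(Q[:,:2]-p[:2]).T)<.03)
        hub=Q[m&(Q[:,2]>.022)&(Q[:,2]<.04)]
        c,r=cv2.minEnclosingCircle(hub[:,:2].astype(np.float32)*1000)
        print(nm,n,len(hub),np.median(hub[:,2]),hub[:,:2].mean(0),c,r)
for nm,(u,v,w,h) in dict(wand=(255,140,60,32),holder=(128,178,40,40),tester=(355,172,60,60)).items():
    for n in("top",):
        c=D[n]["im"][v:v+h,u:u+w,::-1]; s=10; cv2.imwrite("pics/%s_c.png"%nm,cv2.resize(c,None,fx=s,fy=s,interpolation=cv2.INTER_CUBIC))
im=[cv2.resize(cv2.imread("pics/%s_c.png"%n),(400,h)) for n,h in(("holder",400),)]
a=cv2.resize(cv2.imread("pics/holder_c.png"),(400,400));b=cv2.resize(cv2.imread("pics/tester_c.png"),(400,400))
w=cv2.resize(cv2.imread("pics/wand_c.png"),(375,200))
si=D["side"]["im"][...,::-1]
s1=cv2.resize(si[85:145,260:320],(200,200));s2=cv2.resize(si[285:340,195:255],(218,200))
bot_=np.zeros((200,800,3),np.uint8);bot_[:,:375]=w;bot_[:,378:578]=s1;bot_[:,580:798]=s2
cv2.imwrite("pics/m1.png",np.vstack([np.hstack([a,b]),bot_]))
# height maps
print("wand z",np.nanmax(T[140:172,255:315,2]))
for nm,(u,v,w,h) in dict(tester=(355,172,60,60),holder=(128,178,40,40),left=(20,138,70,64)).items():
    z=T[v:v+h,u:u+w,2]; print(nm,np.nanpercentile(z,[5,50,90,99,100]), T[v+h//2,u+w//2])
for n,uv in dict(cap=(317,204),hs=(244,202),con=(208,201),wand=(283,155)).items(): print(n,T[uv[1],uv[0]])
E
```

```text
bench 0.00026340291185933395 -0.0009003529088730255
s1 top 334 [0.5872 0.137  0.0456] 0.0021686518372298633 0.05460319052709117
s1 side 363 [0.5891 0.1368 0.0445] 0.0010795531912887759 0.04669105215299496
s2 top 360 [0.4587 0.2401 0.0457] 0.0020308054431611815 0.0518019711778448
s2 side 482 [0.4606 0.239  0.0446] 0.0009979970863252603 0.04669087084965029
s3 top 361 [0.4715 0.1235 0.0449] 0.002048154344116002 0.051438975197093395
s3 side 392 [0.4738 0.1229 0.0444] 0.0009962968600690859 0.047150991984326374
s4 top 338 [ 0.5803 -0.1239  0.0452] 0.002150139402366019 0.052041445596993974
s4 side 261 [ 0.5822 -0.1249  0.0443] 0.0013404922339130293 0.04667284530854443
s5 top 352 [ 0.4628 -0.1274  0.0446] 0.002111755626898906 0.05010763127112616
s5 side 275 [ 0.4656 -0.1279  0.0443] 0.0013148730465367701 0.04794435345899317
r1 top 62 0.02996287411099341 [0.5877 0.249 ] (586.8178100585938, 248.76370239257812) 15.003540992736816
r1 side 96 0.028996160271994587 [0.5898 0.2504] (590.4225463867188, 248.3769989013672) 15.752259254455566
r2 top 59 0.030567587618469005 [ 0.4579 -0.008 ] (458.0500793457031, -8.497474670410156) 14.789255142211914
r2 side 65 0.02937561741166328 [ 0.46   -0.0062] (459.3143005371094, -7.41281795501709) 15.668912887573242
r3 top 62 0.030565554305421516 [ 0.594  -0.2448] (594.79931640625, -244.84249877929688) 14.878640174865723
r3 side 47 0.028533701152094082 [ 0.5969 -0.244 ] (596.5489501953125, -245.17019653320312) 16.1153564453125
wand z 0.026964391735284865
tester [-0.0053  0.0029  0.0583  0.1223  0.1362] [ 0.5228 -0.3998  0.0861]
holder [-0.0054  0.0024  0.0134  0.0633  0.0727] [0.5341 0.3963 0.0015]
left [-0.0046  0.0052  0.1018  0.1062  0.1103] [0.6045 0.6828 0.0993]
cap [ 0.5202 -0.185   0.0324]
hs [0.5253 0.0633 0.011 ]
con [0.5256 0.1869 0.0153]
wand [ 0.6944 -0.0694  0.0148]
```

View pics/m1.png

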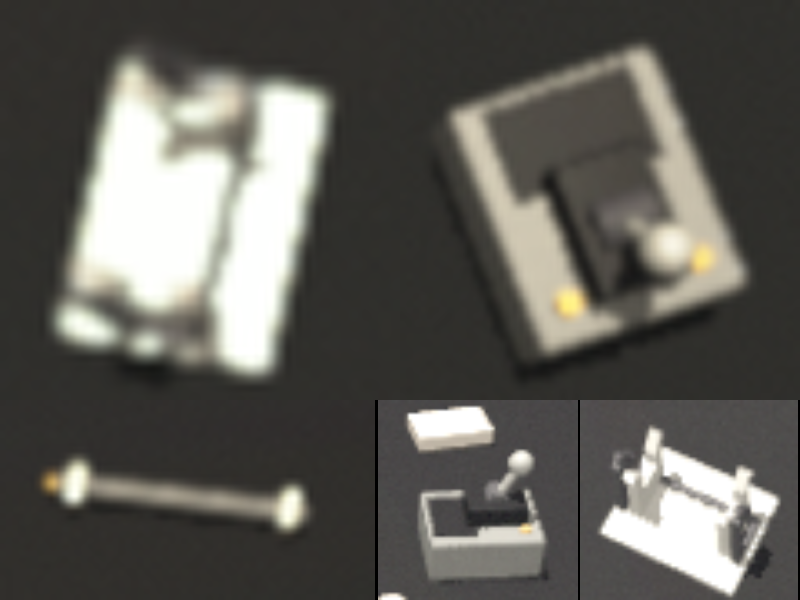

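The crops show the holder base with its slot running roughly along image vertical, and the tester's long axis (its x) pointing up-left with the toggle ball leaning down-right. The wand's brass tip is on its left.

```bash
cat > meas.py <<'E'
from h import *
np.set_printoptions(precision=4,suppress=True)
def near(X,p,r,z0,z1):
    Q=X.reshape(-1,3); m=np.hypot(Q[:,0]-p[0],Q[:,1]-p[1])<r
    m&=(Q[:,2]>z0)&(Q[:,2]<z1); return m.reshape(X.shape[:2])
def wand(tag="w",p=(.695,-.066)):
    out=[]
    for n in("top","side"):
        f="/tmp/%s0.npz"%n
        if tag!="w": im,d=save(n,tag+n)
        else: D=np.load(f); im,d=D["im"],D["dep"]
        X=cloud(n,d); m=near(X,p,.14,-.02,.05)&(im.max(2)>75)
        k,l,s,_=cv2.connectedComponentsWithStats(m.astype(np.uint8)); i=1+np.argmax(s[1:,4]); m=l==i
        v,u=np.nonzero(m); W=plane(n,np.c_[u,v],.012)
        (c,sz,a)=cv2.minAreaRect(W[:,:2].astype(np.float32)*1000)
        cc=W[:,:2].mean(0); dd=np.linalg.svd(W[:,:2]-cc)[2][0]; t=(W[:,:2]-cc)@dd
        mid=cc+dd*(t.max()+t.min())/2
        bri=im[m].min(1)>150; 
        print("wand",n,m.sum(),np.array(c),np.array(sz),"axis deg",np.degrees(np.arctan2(dd[1],dd[0])),"mid",mid,"zmed",np.median(X[m][:,2]))
        out.append(mid)
    return out
E
python3 - <<'E'
from meas import *
wand()
hp=(.534,.396); tp=(.523,-.40)
for n in("top","side"):
    D=np.load("/tmp/%s0.npz"%n);im,d=D["im"],D["dep"];X=cloud(n,d)
    m=near(X,hp,.09,-.004,.09)&(im.max(2)>110)&(np.abs(im[...,0].astype(int)-im[...,2])<60)
    k,l,s,_=cv2.connectedComponentsWithStats(m.astype(np.uint8)); m=l==1+np.argmax(s[1:,4])
    v,u=np.nonzero(m&(X[...,2]<.02)); W=plane(n,np.c_[u,v],.006)
    print("holder",n,m.sum(),cv2.minAreaRect(W[:,:2].astype(np.float32)*1000))
    f=X[near(X,hp,.07,.045,.08)]; print(len(f)); print(f[np.argsort(f[:,1])][::max(1,len(f)//14)])
    v,u=np.nonzero(near(X,tp,.085,.043,.056)); W=plane(n,np.c_[u,v],.05)
    print("tester",n,cv2.minAreaRect(W[:,:2].astype(np.float32)*1000))
    m=near(X,tp,.09,.085,.15)&(im.min(2)>110); v,u=np.nonzero(m); print("ball px",u.mean(),v.mean(),len(u),X[m].mean(0),X[m].min(0),X[m].max(0))
    m=near(X,tp,.09,.075,.09);print("lever",X[m].mean(0),m.sum())
    m=near(X,tp,.09,.06,.075);print("lever",X[m].mean(0),m.sum())
E
```

```text
wand top 274 [ 595.6631 -115.2843] [50.1135 81.8805] axis deg -62.242786614420325 mid [ 0.5934 -0.1165] zmed 0.03410535013519256
wand side 3589 [695.2838 -53.2781] [274.3256 284.9512] axis deg -145.65279642463915 mid [ 0.6788 -0.0525] zmed 0.0001594296061878664
holder top 605 ((529.8323974609375, 398.8594055175781), (78.3899154663086, 102.08616638183594), 80.49329376220703)
67
[[0.5586 0.3752 0.059 ]
 [0.5581 0.378  0.0615]
 [0.4907 0.3843 0.0589]
 [0.4914 0.3887 0.054 ]
 [0.4918 0.3928 0.0506]
 [0.5704 0.3944 0.0665]
 [0.5584 0.399  0.0575]
 [0.5705 0.4013 0.0656]
 [0.5727 0.4035 0.0711]
 [0.4872 0.4043 0.0576]
 [0.5661 0.4073 0.0526]
 [0.5612 0.4087 0.0597]
 [0.4986 0.4106 0.0478]
 [0.489  0.4122 0.0664]
 [0.4967 0.4143 0.06  ]
 [0.4967 0.4178 0.0592]
 [0.5037 0.4186 0.0579]]
tester top ((530.0826416015625, -405.6749572753906), (128.74017333984375, 110.29119110107422), 19.69049644470215)
ball px 394.4117647058824 208.4313725490196 51 [ 0.4966 -0.4186  0.122 ] [ 0.4842 -0.4298  0.0887] [ 0.5128 -0.4087  0.1362]
lever [ 0.518  -0.4083  0.0794] 159
lever [ 0.5186 -0.4035  0.0711] 123
holder side 1190 ((533.0503540039062, 393.23443603515625), (83.16214752197266, 105.50579833984375), 80.31591033935547)
158
[[0.556  0.3754 0.0539]
 [0.5644 0.3806 0.0495]
 [0.5605 0.3846 0.049 ]
 [0.493  0.389  0.0538]
 [0.499  0.3929 0.0484]
 [0.571  0.3964 0.0507]
 [0.5709 0.4028 0.0528]
 [0.5603 0.4055 0.0491]
 [0.5766 0.4079 0.0498]
 [0.5778 0.4088 0.0602]
 [0.4885 0.4121 0.0478]
 [0.5056 0.4171 0.0576]
 [0.4934 0.4185 0.0624]
 [0.4952 0.4209 0.047 ]
 [0.4921 0.4231 0.0531]]
tester side ((532.3421020507812, -402.0313720703125), (128.54776000976562, 115.2896957397461), 19.99958038330078)
ball px 300.87719298245617 105.01754385964912 57 [ 0.5003 -0.4159  0.1118] [ 0.4854 -0.4285  0.0851] [ 0.519  -0.4076  0.1284]
lever [ 0.519  -0.4077  0.0797] 63
lever [ 0.5173 -0.4016  0.0701] 132
```

Request:
apply_moves([
  {"jaw": 0.1, "xyz": [0, 0, 0], "twist": 0.12},
  {"jaw": 0.1, "xyz": [0, 0, 0], "twist": 0.224},
  {"jaw": 0.1, "xyz": [0, 0, 0], "twist": 0.224},
  {"jaw": 0.1, "xyz": [0, 0, 0], "twist": 0.224},
], grip_force=40)

```text
time: 0.6
ee_pos: [0.1221, -0.5362, 0.2481]
tcp_rot: [-180.0, 0.0, 0.1]
wrist_force: [-0.3, 0.1, 1.3]
opening: 0.0469
grasp_force: 0.0
```

Request:
apply_moves([
  {"jaw": 0.1, "xyz": [47, -29, 0]},
  {"jaw": 0.1, "xyz": [95, -58, 0]},
  {"jaw": 0.1, "xyz": [142, -87, 0]},
  {"jaw": 0.1, "xyz": [190, -117, 0]},
  {"jaw": 0.1, "xyz": [237, -146, 0]},
])

```text
validation failed for argument at $.mo...
```

Request:
apply_moves([
  {"jaw": 0.1, "xyz": [47, -29, 15]},
  {"jaw": 0.1, "xyz": [95, -58, 30]},
  {"jaw": 0.1, "xyz": [142, -87, 45]},
  {"jaw": 0.1, "xyz": [190, -117, 60]},
  {"jaw": 0.1, "xyz": [236.5, -145.5, 75]},
])

```text
validation failed for argument at $.mo...
```

Request:
apply_moves([
  {"jaw": 0.1, "xyz": [0, 0, 25]},
  {"jaw": 0.1, "xyz": [0, 0, 50]},
  {"jaw": 0.1, "xyz": [0, 0, 75]},
  {"jaw": 0.1, "xyz": [0, 0, 75]},
])

```text
validation failed for argument at $.mo...
```

Run:
```python
from h import *
o=sensors.get_obs(); print(o["time"],o["ee_pos"],o["tcp_rot"],o["q"])
D=np.load("/tmp/top0.npz");X=cloud("top",D["dep"]);im=D["im"]
print(im[150:161,262:304].max(2))
si=np.load("/tmp/side0.npz")["im"];print(proj("side",[[.695,-.066,.01]]),proj("top",[[.695,-.066,.01]]))
```

```text
0.6 [ 0.12206394 -0.53620349  0.2480618 ] [-1.79973914e+02  6.47577578e-03  1.19694239e-01] [-7.71751814e+01  4.99021411e+00  1.00655211e+01  9.51021789e+01
 -5.79940988e-04  1.02705126e+02]
[[ 54  59  65 102 164 200 165  93  53  49  48  49  49  49  48  49  49  48
   49  49  49  49  49  49  49  48  49  49  49  48  49  48  49  48  48  48
   49  49  49  48  48  49]
 [ 86 107 108 156 226 245 220 127  72  63  60  59  57  55  56  52  51  50
   50  49  50  49  49  49  48  49  48  48  48  48  48  48  49  48  48  49
   48  49  49  47  49  48]
 [133 174 162 202 245 251 229 155 115 106 103 100  93  89  84  75  69  64
   61  61  60  57  55  53  52  50  49  49  49  50  49  49  49  49  49  49
   48  48  52  53  53  49]
 [152 198 182 213 247 250 222 167 150 147 149 148 142 137 131 121 114 107
  105 105 102  92  84  76  70  65  62  62  60  57  54  52  52  50  49  49
   50  56  77  99  92  63]
 [102 132 140 202 248 247 194 141 138 145 154 159 160 158 155 153 149 147
  150 153 150 140 132 123 114 107 104 104 102  93  84  77  69  65  61  62
   64  87 146 194 177 102]
 [ 54  61  93 181 238 230 148  94 
[... 376 characters left out ...]
4  49  52  55
   57  61  65  71  78  86  93 101 109 116 121 123 127 132 136 140 147 156
  168 209 246 251 232 158]
 [ 49  48  48  46  41  42  47  47  46  45  46  47  46  45  46  45  46  43
   39  37  40  41  45  47  47  52  56  60  64  69  77  85  93 100 108 115
  134 193 244 248 216 139]
 [ 49  49  48  47  45  47  48  49  49  49  48  48  49  49  48  48  48  48
   47  45  47  45  45  43  37  36  37  38  39  40  43  49  51  55  57  62
   87 158 226 229 167 100]
 [ 50  49  49  49  49  49  48  49  48  49  49  49  49  49  49  50  49  48
   48  49  48  49  48  47  46  44  45  46  46  45  46  45  45  43  38  38
   55  99 141 142  97  57]]
[[222.08937802 176.51458188]] [[281.93179167 155.15916235]]
```

Request:
apply_moves([
  {"jaw": 0.1, "xyz": [47, -29, 0], "twist": 0},
  {"jaw": 0.1, "xyz": [95, -58, 0], "twist": 0},
  {"jaw": 0.1, "xyz": [142, -87, 0], "twist": 0},
  {"jaw": 0.1, "xyz": [190, -117, 0], "twist": 0},
  {"jaw": 0.1, "xyz": [237, -146, 0], "twist": 0},
])

```text
time: 1.23
ee_pos: [0.3605, -0.3892, 0.2484]
tcp_rot: [180.0, -0.0, 0.1]
wrist_force: [1.0, -0.2, 0.4]
opening: 0.0469
grasp_force: 0.0
```

Request:
apply_moves([
  {"jaw": 0.1, "xyz": [47, -29, 15], "twist": 0},
  {"jaw": 0.1, "xyz": [95, -58, 30], "twist": 0},
  {"jaw": 0.1, "xyz": [142, -87, 45], "twist": 0},
  {"jaw": 0.1, "xyz": [190, -117, 60], "twist": 0},
  {"jaw": 0.1, "xyz": [236.5, -145.5, 75], "twist": 0},
])

```text
time: 1.85
ee_pos: [0.5971, -0.2436, 0.1728]
tcp_rot: [180.0, -0.0, 0.1]
wrist_force: [-0.3, -0.4, 0.4]
opening: 0.0471
grasp_force: 0.0
```

Request:
apply_moves([
  {"jaw": 0.1, "xyz": [0, 0, 25], "twist": 0},
  {"jaw": 0.1, "xyz": [0, 0, 50], "twist": 0},
  {"jaw": 0.1, "xyz": [0, 0, 75], "twist": 0},
  {"jaw": 0.1, "xyz": [0, 0, 75], "twist": 0},
])

```text
time: 2.35
ee_pos: [0.5945, -0.2444, 0.0961]
tcp_rot: [-179.9, 0.2, 0.1]
wrist_force: [-0.6, -0.2, 0.8]
opening: 0.0468
grasp_force: 0.0
```

Request:
apply_moves([
  {"jaw": 0.1, "xyz": [0, 0, 22], "twist": 0},
  {"jaw": 0.1, "xyz": [0, 0, 44], "twist": 0},
  {"jaw": 0.1, "xyz": [0, 0, 66], "twist": 0},
  {"jaw": 0.1, "xyz": [0, 0, 66], "twist": 0},
  {"jaw": 0.1, "xyz": [0, 0, 66], "twist": 0},
])

```text
time: 2.98
ee_pos: [0.5963, -0.2452, 0.0341]
tcp_rot: [180.0, -0.1, 0.0]
wrist_force: [-0.4, -0.4, 0.6]
opening: 0.0473
grasp_force: 0.0
```

Request:
apply_moves([
  {"jaw": -0.8, "xyz": [0, 0, 0], "twist": 0},
  {"jaw": -0.8, "xyz": [0, 0, 0], "twist": 0},
  {"jaw": -0.8, "xyz": [0, 0, 0], "twist": 0},
  {"jaw": -0.8, "xyz": [0, 0, 0], "twist": 0},
])

```text
time: 3.48
ee_pos: [0.5964, -0.2452, 0.0342]
tcp_rot: [179.9, -0.1, -0.0]
wrist_force: [-0.6, -0.0, 6.0]
opening: 0.028
grasp_force: 39.2
```

Request:
apply_moves([
  {"jaw": -0.8, "xyz": [0, 0, -20], "twist": 0},
  {"jaw": -0.8, "xyz": [0, 0, -40], "twist": 0},
  {"jaw": -0.8, "xyz": [0, 0, -60], "twist": 0},
  {"jaw": -0.8, "xyz": [0, 0, -80], "twist": 0},
  {"jaw": -0.8, "xyz": [0, 0, -80], "twist": 0},
])

```text
time: 4.1
ee_pos: [0.5967, -0.2453, 0.1151]
tcp_rot: [179.9, -0.2, -0.0]
wrist_force: [0.0, -0.9, -0.6]
opening: 0.028
grasp_force: 39.5
```

Request:
apply_moves([
  {"jaw": -0.8, "xyz": [-4, -30, 0], "twist": 0},
  {"jaw": -0.8, "xyz": [-8, -65, 0], "twist": 0},
  {"jaw": -0.8, "xyz": [-12, -100, 0], "twist": 0},
  {"jaw": -0.8, "xyz": [-14, -120, 0], "twist": 0},
  {"jaw": -0.8, "xyz": [-14, -120, 0], "twist": 0},
])

```text
time: 4.72
ee_pos: [0.5816, -0.124, 0.1122]
tcp_rot: [180.0, 0.0, 0.1]
wrist_force: [1.1, -0.6, -1.3]
opening: 0.028
grasp_force: 39.6
```

Request:
apply_moves([
  {"jaw": -0.8, "xyz": [0, 0, 15], "twist": 0},
  {"jaw": -0.8, "xyz": [0, 0, 25], "twist": 0},
  {"jaw": -0.8, "xyz": [0, 0, 30], "twist": 0},
  {"jaw": -0.8, "xyz": [0, 0, 30], "twist": 0},
  {"jaw": -0.8, "xyz": [0, 0, 30], "twist": 0},
])

```text
time: 5.35
ee_pos: [0.5818, -0.1251, 0.0826]
tcp_rot: [180.0, -0.0, -0.0]
wrist_force: [-0.7, 0.5, -0.4]
opening: 0.0279
grasp_force: 39.6
```

Run:
```python
from h import *
im,d=save("side","s1"); t,_=save("top","t1")
o=sensors.get_obs(); print(o["ee_pos"],o["wrist_force"])
u,v=proj("side",[.581,-.124,.05])[0].astype(int); a=cv2.resize(im[v-50:v+50,u-65:u+65,::-1],(780,600)); cv2.imwrite("pics/s1c.png",a); print(u,v)
```

```text
[ 0.58188095 -0.12498363  0.08275549] [ 0.96560645 -0.03535686 -0.84333703]
259 162
```

View pics/s1c.png

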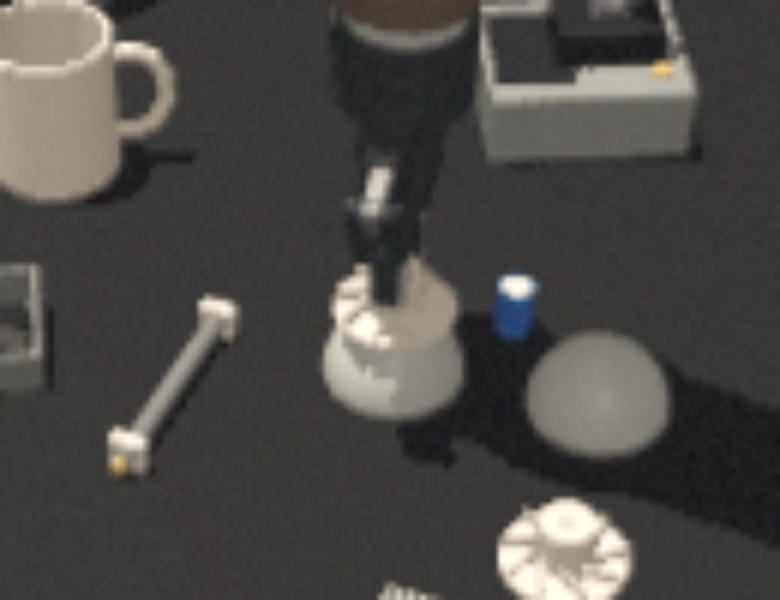

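The rotor sits over the dome at crop (395,320), looks centred and is just above contact.

Request:
apply_moves([
  {"jaw": -0.8, "xyz": [0, 0, 2], "twist": 0},
  {"jaw": -0.8, "xyz": [0, 0, 3.5], "twist": 0},
  {"jaw": -0.8, "xyz": [0, 0, 4.5], "twist": 0},
  {"jaw": -0.8, "xyz": [0, 0, 4.5], "twist": 0},
  {"jaw": -0.8, "xyz": [0, 0, 4.5], "twist": 0},
])

```text
time: 6.08
ee_pos: [0.582, -0.1249, 0.079]
tcp_rot: [180.0, -0.1, -0.0]
wrist_force: [-1.2, 0.1, 7.4]
opening: 0.0281
grasp_force: 40.4
```

Request:
apply_moves([
  {"jaw": 0.1, "xyz": [0, 0, 0], "twist": 0},
  {"jaw": 0.1, "xyz": [0, 0, 0], "twist": 0},
  {"jaw": 0.1, "xyz": [0, 0, 0], "twist": 0},
  {"jaw": 0.1, "xyz": [0, 0, -2], "twist": 0},
  {"jaw": 0.1, "xyz": [0, 0, -5], "twist": 0},
])

```text
time: 6.7
ee_pos: [0.5816, -0.1249, 0.0829]
tcp_rot: [-180.0, 0.0, -0.0]
wrist_force: [-0.8, 0.1, 0.3]
opening: 0.047
grasp_force: 0.0
```

Request:
apply_moves([
  {"jaw": 0.1, "xyz": [0, 0, -15], "twist": 0},
  {"jaw": 0.1, "xyz": [0, 0, -35], "twist": 0},
  {"jaw": 0.1, "xyz": [0, 0, -60], "twist": 0},
  {"jaw": 0.1, "xyz": [0, 0, -88], "twist": 0},
  {"jaw": 0.1, "xyz": [0, 0, -88], "twist": 0},
])

```text
time: 7.32
ee_pos: [0.5828, -0.1251, 0.1744]
tcp_rot: [179.9, -0.3, -0.0]
wrist_force: [0.1, 0.0, -0.8]
opening: 0.047
grasp_force: 0.0
```

Request:
apply_moves([
  {"jaw": 0.1, "xyz": [-30, -30, 0], "twist": 0},
  {"jaw": 0.1, "xyz": [-65, -62, 0], "twist": 0},
  {"jaw": 0.1, "xyz": [-100, -95, 0], "twist": 0},
  {"jaw": 0.1, "xyz": [-122.5, -117, 0], "twist": 0},
  {"jaw": 0.1, "xyz": [-122.5, -117, 0], "twist": 0},
])

```text
time: 7.95
ee_pos: [0.4581, -0.0068, 0.1712]
tcp_rot: [-180.0, -0.0, 0.1]
wrist_force: [1.1, -0.0, 0.5]
opening: 0.047
grasp_force: 0.0
```

```bash
cat >> meas.py <<'E'
def rotor(p,z0=.065,z1=.085,tag="x",r=.03,pics=None):
    res=[]
    for n in("top","side"):
        im,d=pics[n] if pics else save(n,tag+n); X=cloud(n,d); Q=X[near(X,p,r,z0,z1)&(im.min(2)>70)]
        D=X[near(X,p,.045,.05,.2)&(im.min(2)>70)]
        if len(Q)<8: print(n,"few",len(Q)); continue
        A=np.c_[D[:,:2]-D[:,:2].mean(0),np.ones(len(D))]
        print("rotor",n,len(Q),Q.mean(0),cv2.minEnclosingCircle(Q[:,:2].astype(np.float32)*1000),np.median(Q[:,2]))
    return
E
python3 - <<'E'
from meas import *
print(sensors.get_obs()["ee_pos"])
rotor((.581,-.1244),tag="a")
E
```

```text
[ 0.4581 -0.0068  0.1712]
rotor top 44 [ 0.5811 -0.127   0.0748] ((580.2108154296875, -123.22697448730469), 14.964130401611328) 0.07432461018322334
rotor side 58 [ 0.5821 -0.1208  0.0725] ((582.8298950195312, -124.08403015136719), 15.629108428955078) 0.07336918554450994
```

Request:
apply_moves([
  {"jaw": 0.1, "xyz": [0, 0, 40], "twist": 0},
  {"jaw": 0.1, "xyz": [0, 0, 85], "twist": 0},
  {"jaw": 0.1, "xyz": [0, 0, 120], "twist": 0},
  {"jaw": 0.1, "xyz": [0, 0, 138.5], "twist": 0},
  {"jaw": 0.1, "xyz": [0, 0, 138.5], "twist": 0},
])

```text
time: 8.68
ee_pos: [0.4586, -0.0085, 0.0307]
tcp_rot: [180.0, 0.2, -0.1]
wrist_force: [-0.2, 0.1, 0.7]
opening: 0.0472
grasp_force: 0.0
```

Request:
apply_moves([
  {"jaw": -0.8, "xyz": [0, 0, 0], "twist": 0},
  {"jaw": -0.8, "xyz": [0, 0, 0], "twist": 0},
  {"jaw": -0.8, "xyz": [0, 0, 0], "twist": 0},
  {"jaw": -0.8, "xyz": [0, 0, 0], "twist": 0},
])

```text
time: 9.18
ee_pos: [0.46, -0.008, 0.0333]
tcp_rot: [180.0, -0.1, -0.0]
wrist_force: [0.4, -1.6, 5.8]
opening: 0.0282
grasp_force: 40.1
```

Request:
apply_moves([
  {"jaw": -0.8, "xyz": [0, 0, -20], "twist": 0},
  {"jaw": -0.8, "xyz": [0, 0, -40], "twist": 0},
  {"jaw": -0.8, "xyz": [0, 0, -60], "twist": 0},
  {"jaw": -0.8, "xyz": [0, 0, -80], "twist": 0},
  {"jaw": -0.8, "xyz": [0, 0, -80], "twist": 0},
])

```text
time: 9.8
ee_pos: [0.4599, -0.0078, 0.1134]
tcp_rot: [-180.0, -0.1, -0.0]
wrist_force: [0.0, 0.2, -1.3]
opening: 0.0284
grasp_force: 39.6
```

Request:
apply_moves([
  {"jaw": -0.8, "xyz": [2, 30, 0], "twist": 0},
  {"jaw": -0.8, "xyz": [4, 65, 0], "twist": 0},
  {"jaw": -0.8, "xyz": [5, 100, 0], "twist": 0},
  {"jaw": -0.8, "xyz": [5, 120, 0], "twist": 0},
  {"jaw": -0.8, "xyz": [5, 120, 0], "twist": 0},
])

```text
time: 10.42
ee_pos: [0.4636, -0.1287, 0.111]
tcp_rot: [-180.0, 0.1, -0.1]
wrist_force: [-0.7, 1.0, -1.2]
opening: 0.0282
grasp_force: 39.7
```

Request:
apply_moves([
  {"jaw": -0.8, "xyz": [0, 0, 15], "twist": 0},
  {"jaw": -0.8, "xyz": [0, 0, 25], "twist": 0},
  {"jaw": -0.8, "xyz": [0, 0, 30], "twist": 0},
  {"jaw": -0.8, "xyz": [0, 0, 30], "twist": 0},
  {"jaw": -0.8, "xyz": [0, 0, 30], "twist": 0},
])

```text
time: 11.05
ee_pos: [0.4643, -0.1277, 0.0826]
tcp_rot: [180.0, -0.0, 0.0]
wrist_force: [-0.7, -0.7, -0.2]
opening: 0.028
grasp_force: 39.7
```

Run:
```python
from meas import *
n="side"; im,d=save(n,"b"); X=cloud(n,d)
m=near(X,(.464,-.1277),.045,.051,.07)&(im.min(2)>70); Q=X[m]; print(len(Q),Q.mean(0),cv2.minEnclosingCircle(Q[:,:2].astype(np.float32)*1000),np.percentile(Q[:,2],[5,50,95]))
A=np.c_[Q[:,:2]-Q[:,:2].mean(0),np.ones(len(Q))]; 
u,v=proj(n,[.464,-.128,.05])[0].astype(int); a=cv2.resize(im[v-30:v+30,u-40:u+40,::-1],(400,300)); cv2.imwrite("pics/bc.png",a)
```

```text
149 [ 0.463  -0.1178  0.0554] ((464.5334777832031, -124.52701568603516), 33.52777099609375) [0.0513 0.0544 0.0617]
```

View pics/bc.png

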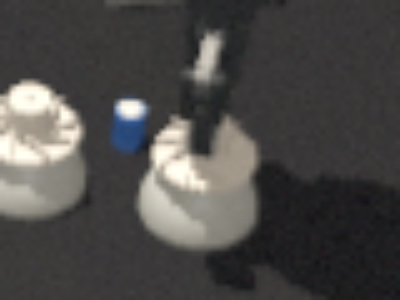

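Crop: the held rotor at (205,150) is centred over its dome, and the first one at (35,130) is balanced level.

Request:
apply_moves([
  {"jaw": -0.8, "xyz": [0, 0, 2], "twist": 0},
  {"jaw": -0.8, "xyz": [0, 0, 3.5], "twist": 0},
  {"jaw": -0.8, "xyz": [0, 0, 4.5], "twist": 0},
  {"jaw": -0.8, "xyz": [0, 0, 4.5], "twist": 0},
  {"jaw": -0.8, "xyz": [0, 0, 4.5], "twist": 0},
])

```text
time: 11.72
ee_pos: [0.4643, -0.1279, 0.0781]
tcp_rot: [180.0, -0.0, -0.0]
wrist_force: [-1.2, 0.3, 4.8]
opening: 0.0281
grasp_force: 40.1
```

Request:
apply_moves([
  {"jaw": 0.1, "xyz": [0, 0, 0], "twist": 0},
  {"jaw": 0.1, "xyz": [0, 0, 0], "twist": 0},
  {"jaw": 0.1, "xyz": [0, 0, 0], "twist": 0},
  {"jaw": 0.1, "xyz": [0, 0, -2], "twist": 0},
  {"jaw": 0.1, "xyz": [0, 0, -5], "twist": 0},
])

```text
time: 12.35
ee_pos: [0.4641, -0.1278, 0.0829]
tcp_rot: [-180.0, 0.0, -0.0]
wrist_force: [0.1, -0.0, -0.1]
opening: 0.0468
grasp_force: 0.0
```

Request:
apply_moves([
  {"jaw": 0.1, "xyz": [0, 0, -15], "twist": 0},
  {"jaw": 0.1, "xyz": [0, 0, -35], "twist": 0},
  {"jaw": 0.1, "xyz": [0, 0, -60], "twist": 0},
  {"jaw": 0.1, "xyz": [0, 0, -88], "twist": 0},
  {"jaw": 0.1, "xyz": [0, 0, -88], "twist": 0},
])

```text
time: 12.98
ee_pos: [0.4652, -0.1281, 0.1739]
tcp_rot: [179.9, -0.3, -0.0]
wrist_force: [-0.0, 0.3, -0.7]
opening: 0.0467
grasp_force: 0.0
```

Request:
apply_moves([
  {"jaw": 0.1, "xyz": [10, -30, 0], "twist": 0},
  {"jaw": 0.1, "xyz": [26, -80, 0], "twist": 0},
  {"jaw": 0.1, "xyz": [42, -130, 0], "twist": 0},
  {"jaw": 0.1, "xyz": [58, -180, 0], "twist": 0},
  {"jaw": 0.1, "xyz": [74, -230, 0], "twist": 0},
])

```text
time: 13.6
ee_pos: [0.5382, 0.0446, 0.1705]
tcp_rot: [-178.1, 0.1, 3.9]
wrist_force: [-0.1, 0.4, -1.0]
opening: 0.0466
grasp_force: 0.0
```

Request:
apply_moves([
  {"jaw": 0.1, "xyz": [16, -50, 0], "twist": 0},
  {"jaw": 0.1, "xyz": [32, -95, 0], "twist": 0},
  {"jaw": 0.1, "xyz": [45, -130, 0], "twist": 0},
  {"jaw": 0.1, "xyz": [50, -146.5, 0], "twist": 0},
  {"jaw": 0.1, "xyz": [50, -146.5, 0], "twist": 0},
])

```text
time: 14.22
ee_pos: [0.5899, 0.1168, 0.1751]
tcp_rot: [-175.7, 0.2, 9.3]
wrist_force: [0.1, 0.1, -1.1]
opening: 0.0467
grasp_force: 0.0
```

Run:
```python
from meas import *
print(sensors.get_obs()["ee_pos"],sensors.get_obs()["q"])
P_={n:save(n,"c"+n) for n in("top","side")}
rotor((.464,-.1277),pics=P_); rotor((.5813,-.1244),pics=P_); rotor((.588,.249),.02,.04,pics=P_)
```

```text
[0.5899 0.1168 0.1751] [  9.2707  11.3492   8.9956  87.8616   4.3272 179.9458]
rotor top 66 [ 0.4619 -0.126   0.075 ] ((462.2335205078125, -126.11193084716797), 14.905904769897461) 0.07462636092941577
rotor side 62 [ 0.4641 -0.1237  0.0729] ((465.9715881347656, -128.044677734375), 17.14113426208496) 0.0739730161248156
rotor top 67 [ 0.5799 -0.123   0.0746] ((580.3157958984375, -123.36429595947266), 15.204984664916992) 0.074782874266065
rotor side 58 [ 0.5822 -0.1201  0.0729] ((582.3816528320312, -122.84622955322266), 14.476963996887207) 0.07393986928637031
rotor top 63 [0.5876 0.2487 0.0294] ((587.53857421875, 249.39974975585938), 15.129422187805176) 0.029364337354846004
rotor side 101 [0.5897 0.251  0.0286] ((591.1953735351562, 249.29507446289062), 14.984268188476562) 0.029247081408553144meas.py:28: RuntimeWarning: Mean of empty slice.
  A=np.c_[D[:,:2]-D[:,:2].mean(0),np.ones(len(D))]
  ret = um.true_divide(
```

Request:
apply_moves([
  {"jaw": 0.1, "xyz": [0, 0, 0], "twist": -0.17},
  {"jaw": 0.1, "xyz": [0, 0, 0], "twist": -0.34},
  {"jaw": 0.1, "xyz": [0, 0, 0], "twist": -0.51},
  {"jaw": 0.1, "xyz": [0, 0, 0], "twist": -0.68},
  {"jaw": 0.1, "xyz": [0, 0, 0], "twist": -0.85},
])

```text
time: 14.95
ee_pos: [0.5894, 0.1161, 0.1756]
tcp_rot: [-177.0, -3.1, 58.2]
wrist_force: [0.5, 0.1, 0.2]
opening: 0.047
grasp_force: 0.0
```

Request:
apply_moves([
  {"jaw": 0.1, "xyz": [0, 0, 0], "twist": -0.17},
  {"jaw": 0.1, "xyz": [0, 0, 0], "twist": -0.34},
  {"jaw": 0.1, "xyz": [0, 0, 0], "twist": -0.51},
  {"jaw": 0.1, "xyz": [0, 0, 0], "twist": -0.721},
  {"jaw": 0.1, "xyz": [0, 0, 0], "twist": -0.721},
])

```text
time: 15.58
ee_pos: [0.5895, 0.1162, 0.1756]
tcp_rot: [-179.8, -4.3, 99.3]
wrist_force: [-0.2, -0.3, 0.8]
opening: 0.0469
grasp_force: 0.0
```

Request:
apply_moves([
  {"jaw": 0.1, "xyz": [0, 0, 0], "twist": 0},
  {"jaw": 0.1, "xyz": [0, 0, 0], "twist": 0},
])

```text
time: 15.82
ee_pos: [0.5897, 0.1165, 0.1755]
tcp_rot: [-179.8, -4.3, 99.2]
wrist_force: [-0.0, -0.8, 0.1]
opening: 0.0471
grasp_force: 0.0
```

Request:
apply_moves([
  {"jaw": 0.1, "xyz": [0, 0, 0], "twist": 0.16},
  {"jaw": 0.1, "xyz": [0, 0, 0], "twist": 0.16},
  {"jaw": 0.1, "xyz": [0, 0, 0], "twist": 0.16},
])

```text
time: 16.2
ee_pos: [0.5897, 0.1166, 0.1754]
tcp_rot: [-179.1, -4.2, 90.3]
wrist_force: [0.7, 0.6, 0.2]
opening: 0.047
grasp_force: 0.0
```

```bash
cat >> h.py <<'E'
from scipy.spatial.transform import Rotation as Ro
def go(*targets):
    o=sensors.get_obs(); R=Ro.from_euler("xyz",o["tcp_rot"],degrees=True).as_matrix(); p=np.array(o["ee_pos"])
    print("t",o["time"],"pos",p,"rot",o["tcp_rot"],"q6",o["q"][5])
    for t in targets:
        t=np.array(t); print("to",t,"tool mm",np.round((t-p)@R*1000,1)); p=t
E
python3 - <<'E'
from h import *
np.set_printoptions(precision=4,suppress=True)
go((.5885,.249,.17),(.5885,.249,.1),(.5885,.249,.032),(.5885,.249,.112),(.588,.137,.112),(.588,.137,.082),(.588,.137,.0775))
E
```

```text
t 16.2 pos [0.5897 0.1166 0.1754] rot [-179.1397   -4.2443   90.2681] q6 98.95016313441478
to [0.5885 0.249  0.17  ] tool mm [131.6  -0.4  15.2]
to [0.5885 0.249  0.1   ] tool mm [-5.2  1.  69.8]
to [0.5885 0.249  0.032 ] tool mm [-5.   1.  67.8]
to [0.5885 0.249  0.112 ] tool mm [  5.9  -1.2 -79.8]
to [0.588 0.137 0.112] tool mm [-111.7   -1.1   -8.3]
to [0.588 0.137 0.082] tool mm [-2.2  0.4 29.9]
to [0.588  0.137  0.0775] tool mm [-0.3  0.1  4.5]
```

Request:
apply_moves([
  {"jaw": 0.1, "xyz": [35, 0, 4], "twist": 0},
  {"jaw": 0.1, "xyz": [80, 0, 9], "twist": 0},
  {"jaw": 0.1, "xyz": [115, 0, 13], "twist": 0},
  {"jaw": 0.1, "xyz": [131.6, -0.4, 15.2], "twist": 0},
  {"jaw": 0.1, "xyz": [131.6, -0.4, 15.2], "twist": 0},
])

```text
time: 16.82
ee_pos: [0.5886, 0.2495, 0.1697]
tcp_rot: [-179.1, -4.2, 90.3]
wrist_force: [0.5, -0.1, -0.2]
opening: 0.0472
grasp_force: 0.0
```

Request:
apply_moves([
  {"jaw": 0.1, "xyz": [-1.5, 0.3, 20], "twist": 0},
  {"jaw": 0.1, "xyz": [-3.5, 0.7, 45], "twist": 0},
  {"jaw": 0.1, "xyz": [-5.2, 1, 69.8], "twist": 0},
  {"jaw": 0.1, "xyz": [-5.2, 1, 69.8], "twist": 0},
  {"jaw": 0.1, "xyz": [-5.2, 1, 69.8], "twist": 0},
])

```text
time: 17.45
ee_pos: [0.5893, 0.2483, 0.1013]
tcp_rot: [-179.2, -4.3, 90.1]
wrist_force: [0.3, -0.0, 1.2]
opening: 0.047
grasp_force: 0.0
```

Run:
```python
from h import *
go((.5885,.249,.032))
```

```text
t 17.45 pos [0.58929091 0.24831098 0.10128927] rot [-179.20028994   -4.2637067    90.09162107] q6 110.9698016580195
to [0.5885 0.249  0.032 ] tool mm [-4.5  0.2 69.2]
```

Request:
apply_moves([
  {"jaw": 0.1, "xyz": [-1.5, 0.3, 22], "twist": 0},
  {"jaw": 0.1, "xyz": [-3, 0.5, 45], "twist": 0},
  {"jaw": 0.1, "xyz": [-4.8, 0.6, 67], "twist": 0},
  {"jaw": 0.1, "xyz": [-4.8, 0.6, 67], "twist": 0},
  {"jaw": 0.1, "xyz": [-4.8, 0.6, 67], "twist": 0},
])

```text
time: 18.08
ee_pos: [0.5892, 0.2493, 0.0347]
tcp_rot: [-179.3, -4.3, 90.1]
wrist_force: [-0.7, -0.2, 0.2]
opening: 0.047
grasp_force: 0.0
```

Request:
apply_moves([
  {"jaw": -0.8, "xyz": [0, 0, 0], "twist": 0},
  {"jaw": -0.8, "xyz": [0, 0, 0], "twist": 0},
  {"jaw": -0.8, "xyz": [0, 0, 0], "twist": 0},
  {"jaw": -0.8, "xyz": [0, 0, 0], "twist": 0},
])

```text
time: 18.58
ee_pos: [0.5893, 0.2494, 0.0348]
tcp_rot: [-179.3, -4.3, 90.1]
wrist_force: [-0.7, -1.1, 5.9]
opening: 0.0282
grasp_force: 39.2
```

Request:
apply_moves([
  {"jaw": -0.8, "xyz": [1.5, -0.3, -20], "twist": 0},
  {"jaw": -0.8, "xyz": [3, -0.6, -40], "twist": 0},
  {"jaw": -0.8, "xyz": [4.5, -0.9, -60], "twist": 0},
  {"jaw": -0.8, "xyz": [5.9, -1.2, -80], "twist": 0},
  {"jaw": -0.8, "xyz": [5.9, -1.2, -80], "twist": 0},
])

```text
time: 19.2
ee_pos: [0.5894, 0.2495, 0.1159]
tcp_rot: [-179.3, -4.3, 90.1]
wrist_force: [-0.1, 1.0, -0.8]
opening: 0.0277
grasp_force: 39.5
```

Request:
apply_moves([
  {"jaw": -0.8, "xyz": [-28, -0.3, -2], "twist": 0},
  {"jaw": -0.8, "xyz": [-60, -0.6, -4.5], "twist": 0},
  {"jaw": -0.8, "xyz": [-95, -1, -7], "twist": 0},
  {"jaw": -0.8, "xyz": [-111.7, -1.1, -8.3], "twist": 0},
  {"jaw": -0.8, "xyz": [-111.7, -1.1, -8.3], "twist": 0},
])

```text
time: 19.82
ee_pos: [0.5877, 0.1364, 0.1128]
tcp_rot: [-179.1, -4.2, 90.0]
wrist_force: [-0.4, 1.1, -0.4]
opening: 0.0277
grasp_force: 39.5
```

Run:
```python
from meas import *
go((.588,.137,.082),(.588,.137,.0775))
for n in("side","top"):
    im,d=save(n,"d"+n); X=cloud(n,d)
    m=near(X,(.588,.137),.05,.07,.11)&(im.min(2)>70)&(im[...,0].astype(int)-im[...,2]<40); Q=X[m]; print(len(Q),cv2.minEnclosingCircle(Q[:,:2].astype(np.float32)*1000),np.percentile(Q[:,2],[5,50,95]))
n="side"; im=np.load("/tmp/dside.npz")["im"]
u,v=proj(n,[.588,.137,.06])[0].astype(int); cv2.imwrite("pics/dc.png",cv2.resize(im[v-45:v+30,u-50:u+50,::-1],(600,450)))
```

```text
t 19.825 pos [0.5877 0.1364 0.1128] rot [-179.1159   -4.2481   90.0321] q6 101.07830618512281
to [0.588 0.137 0.082] tool mm [-1.7  0.8 30.8]
to [0.588  0.137  0.0775] tool mm [-0.3  0.1  4.5]
332 ((588.1981201171875, 136.351806640625), 33.80538558959961) [0.0792 0.0843 0.1086]Traceback (most recent call last):
  File "<stdin>", line 5, in <module>
    return _quantile_unchecked(
        a, q, axis, out, overwrite_input, method, keepdims, weights)
    return _ureduce(a,
                    func=_quantile_ureduce_func,
    ...<5 lines>...
                    overwrite_input=overwrite_input,
                    method=method)
    r = func(a, **kwargs)
    result = _quantile(arr,
                       quantiles=q,
    ...<2 lines>...
                       out=out,
                       weights=wgt)
    slices_having_nans = np.isnan(arr[-1, ...])
                                  ~~~^^^^^^^^^
IndexError: index -1 is out of bounds for axis 0 with size 0
```

Request:
apply_moves([
  {"jaw": -0.8, "xyz": [-1, 0.2, 15], "twist": 0},
  {"jaw": -0.8, "xyz": [-1.5, 0.2, 25], "twist": 0},
  {"jaw": -0.8, "xyz": [-2, 0.3, 30], "twist": 0},
  {"jaw": -0.8, "xyz": [-2, 0.3, 30], "twist": 0},
  {"jaw": -0.8, "xyz": [-2, 0.3, 30], "twist": 0},
])

```text
time: 20.55
ee_pos: [0.5877, 0.1374, 0.0833]
tcp_rot: [-179.2, -4.2, 90.1]
wrist_force: [-0.4, 0.3, -1.2]
opening: 0.028
grasp_force: 39.5
```

Request:
apply_moves([
  {"jaw": -0.8, "xyz": [0, 0, 1], "twist": 0},
  {"jaw": -0.8, "xyz": [0, 0, 2], "twist": 0},
  {"jaw": -0.8, "xyz": [0, 0, 3], "twist": 0},
  {"jaw": -0.8, "xyz": [0, 0, 3], "twist": 0},
  {"jaw": -0.8, "xyz": [0, 0, 3], "twist": 0},
])

```text
time: 21.18
ee_pos: [0.5874, 0.1375, 0.08]
tcp_rot: [-179.1, -4.2, 90.1]
wrist_force: [-0.4, 0.2, -0.6]
opening: 0.0282
grasp_force: 39.5
```

Run:
```python
from meas import *
o=sensors.get_obs(); print(o["ee_pos"],o["wrist_force"])
im,d=save("side","e"); X=cloud("side",d)
m=near(X,(.588,.137),.05,.048,.065)&(im.min(2)>70); Q=X[m]; print(len(Q),cv2.minEnclosingCircle(Q[:,:2].astype(np.float32)*1000),np.percentile(Q[:,2],[5,50,95]))
u,v=proj("side",[.588,.137,.06])[0].astype(int); cv2.imwrite("pics/ec.png",cv2.resize(im[v-45:v+30,u-50:u+50,::-1],(600,450)))
```

```text
[0.5874 0.1375 0.08  ] [-0.4309  0.2073 -0.6083]
143 ((587.60888671875, 138.15235900878906), 33.6019287109375) [0.0483 0.0511 0.0621]
```

View pics/ec.png

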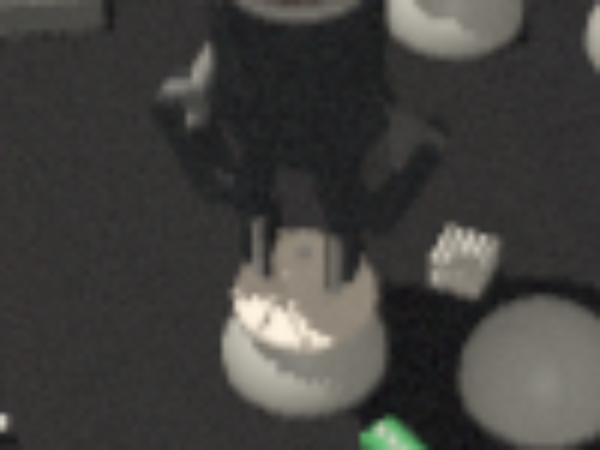

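The rotor at (305,300) is upright and nearly centred on the dome. I'll nudge it 1 mm, touch down and release.

Request:
apply_moves([
  {"jaw": -0.8, "xyz": [-1, 1, 0], "twist": 0},
  {"jaw": -0.8, "xyz": [-1, 1, 1], "twist": 0},
  {"jaw": -0.8, "xyz": [-1, 1, 1.5], "twist": 0},
  {"jaw": -0.8, "xyz": [-1, 1, 1.5], "twist": 0},
])

```text
time: 21.72
ee_pos: [0.5887, 0.1366, 0.0796]
tcp_rot: [-179.2, -4.3, 90.1]
wrist_force: [-3.4, -1.3, 7.7]
opening: 0.028
grasp_force: 40.3
```

Request:
apply_moves([
  {"jaw": 0.1, "xyz": [0, 0, 0], "twist": 0},
  {"jaw": 0.1, "xyz": [0, 0, 0], "twist": 0},
  {"jaw": 0.1, "xyz": [0, 0, 0], "twist": 0},
  {"jaw": 0.1, "xyz": [0, 0, -2], "twist": 0},
  {"jaw": 0.1, "xyz": [0.4, 0, -5], "twist": 0},
])

```text
time: 22.35
ee_pos: [0.5885, 0.1367, 0.0835]
tcp_rot: [-179.1, -4.2, 90.1]
wrist_force: [0.6, -0.6, -0.8]
opening: 0.0473
grasp_force: 0.0
```

Request:
apply_moves([
  {"jaw": 0.1, "xyz": [1, 0, -15], "twist": 0},
  {"jaw": 0.1, "xyz": [2.5, 0, -35], "twist": 0},
  {"jaw": 0.1, "xyz": [4.5, 0, -60], "twist": 0},
  {"jaw": 0.1, "xyz": [6.5, 0, -88], "twist": 0},
  {"jaw": 0.1, "xyz": [6.5, 0, -88], "twist": 0},
])

```text
time: 22.98
ee_pos: [0.591, 0.1369, 0.1753]
tcp_rot: [-179.4, -4.3, 90.1]
wrist_force: [0.5, -0.1, -1.4]
opening: 0.0467
grasp_force: 0.0
```

Request:
apply_moves([
  {"jaw": 0.1, "xyz": [-40, 0, -20], "twist": 0},
  {"jaw": 0.1, "xyz": [-90, -10, -30], "twist": 0},
  {"jaw": 0.1, "xyz": [-120, -30, -40], "twist": 0},
  {"jaw": 0.1, "xyz": [-130, -50, -40], "twist": 0},
  {"jaw": 0.1, "xyz": [-130, -50, -40], "twist": 0},
])

```text
time: 23.6
ee_pos: [0.54, 0.0032, 0.203]
tcp_rot: [-179.2, -4.2, 90.0]
wrist_force: [-0.7, -0.3, 0.0]
opening: 0.0469
grasp_force: 0.0
```

```bash
cat >> meas.py <<'E'
def wand2(tag,p=(.695,-.066),pics=None,zz=.012):
    res=[]
    for n in("top","side"):
        im,d=pics[n]; X=cloud(n,d); b=im.max(2).astype(int); sat=b-im.min(2)
        m=near(X,p,.13,-.02,.05)&(b>85)&((sat<60)|(im[...,0]>150))
        k,l,s,_=cv2.connectedComponentsWithStats(m.astype(np.uint8),connectivity=8)
        for i in range(1,k):
            if s[i,4]<40: continue
            v,u=np.nonzero(l==i); W=plane(n,np.c_[u,v],zz)[:,:2].astype(np.float32)*1000
            c,sz,a=cv2.minAreaRect(W)
            if max(sz)<110 or max(sz)>170: continue
            cc=W.mean(0); dd=np.linalg.svd(W-cc,full_matrices=False)[2][0]
            # rod axis: fit line through collars = bright ends
            t=(W-cc)@dd; e=[W[(t*sg)>45].mean(0) for sg in(1,-1)]
            bl=im[v,u].astype(int); tip=W[(bl[:,0]-bl[:,2])>60]
            print("wand",n,s[i,4],"rect",c,sz,"pca",np.degrees(np.arctan2(dd[1],dd[0])),"collars",e,"tip",tip.mean(0) if len(tip) else None,"z",np.median(X[l==i][:,2]))
E
python3 - <<'E' 2>/dev/null
from meas import *
print(sensors.get_obs()["ee_pos"])
P_={n:save(n,"f"+n) for n in("top","side")}
rotor((.588,.137),pics=P_);rotor((.464,-.1277),pics=P_); rotor((.5813,-.1244),pics=P_)
wand2("f",pics=P_)
E
```

```text
[0.54   0.0032 0.203 ]
rotor top 65 [0.5868 0.135  0.0749] ((586.9956665039062, 135.2909698486328), 14.831732749938965) 0.0754413343933602
rotor side 86 [0.5886 0.1376 0.0732] ((589.6332397460938, 135.32679748535156), 15.824755668640137) 0.07410923446757384
rotor top 52 [ 0.4622 -0.1288  0.0752] ((461.97772216796875, -127.50096893310547), 13.87449836730957) 0.07542711774425426
rotor side 63 [ 0.4637 -0.1236  0.0729] ((463.8645935058594, -126.29007720947266), 15.718622207641602) 0.07346746501486645
rotor top 39 [ 0.5795 -0.1284  0.0743] ((579.43896484375, -126.13740539550781), 13.963152885437012) 0.07443937811009071
rotor side 58 [ 0.5823 -0.1199  0.0732] ((582.0745849609375, -122.9129638671875), 16.623945236206055) 0.074254106198058
wand top 63 rect (812.6669311523438, -66.75231170654297) (22.33844757080078, 131.4475860595703) pca -90.59681 collars [array([ 807.2169, -119.0655], dtype=float32), array([804.0056,  -8.3045], dtype=float32)] tip None z 0.007766900790917575
```

```bash
python3 - <<'E' 2>/dev/null
from meas import *
a=np.load("/tmp/fside.npz")["im"][130:220,180:300,::-1]; b=np.load("/tmp/ftop.npz")["im"][125:215,230:350,::-1]
cv2.imwrite("pics/fc.png",np.hstack([cv2.resize(a,(400,300)),cv2.resize(b,(400,300))]))
D=np.load("/tmp/fside.npz");X=cloud("side",D["dep"]);im=D["im"]
b=im.max(2);print(b[165:190:3,210:236:2]);print(X[165:190:4,210:236:4,2])
E
```

```text
[[ 87  86  87  86  87  87  89  84  84 209 179 193  90]
 [ 82  87  87  86  83  87  86  86 194 188  93 145  80]
 [ 89  85  89  86  86  86  86 198 187  76  83  83  84]
 [ 85  89  91  86  85  85 200 187  71  70  82  84  87]
 [ 87  84  85  90  89 200 186  74  73  83  87  83  85]
 [ 90  87  89  85 199 186  76  70  86  83  84  85  88]
 [ 85 126 185 198 185  70  70  90  88  82  89  86  89]
 [ 86 186 239 255 178  74  87  85  86  87  81  87  85]
 [ 85 188 233 192 144  84  90  88  88  84  85  86  85]]
[[-0.0005 -0.002  -0.0025 -0.0021 -0.0015  0.0145 -0.0013]
 [ 0.0005  0.0014 -0.001   0.0013  0.0139 -0.0016 -0.0036]
 [-0.0012  0.0018  0.002   0.0176  0.008   0.0004  0.0005]
 [-0.0005  0.0003 -0.0001  0.0137 -0.0008  0.0004 -0.0011]
 [-0.0019  0.0018  0.0138 -0.0018  0.0014  0.0018 -0.0017]
 [ 0.0014  0.02    0.0076 -0.0012 -0.0023  0.0011  0.002 ]
 [-0.0002  0.0109 -0.0001  0.0002 -0.0013 -0.0001  0.0021]]
```

View pics/fc.png

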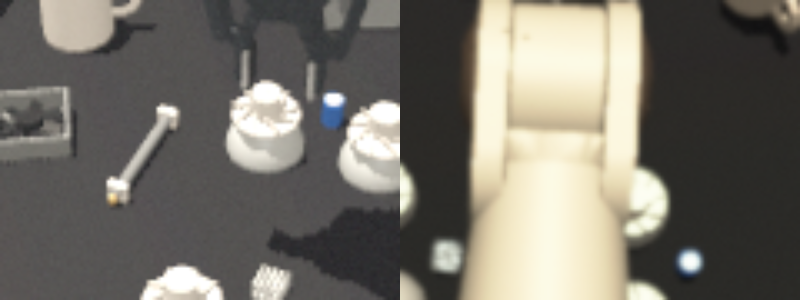

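The side crop shows the wand undisturbed at (145,155) and the rotors balanced; in the top view the arm hides the wand. I'll measure it from this side picture and the initial pictures.

```bash
sed -i 's/(b>85)&/(b>(85 if n=="top" else 125))\&/' meas.py; python3 - <<'E' 2>/dev/null
from meas import *
L=lambda f:(np.load(f)["im"],np.load(f)["dep"])
wand2("",pics={"top":L("/tmp/top0.npz"),"side":L("/tmp/fside.npz")})
wand2("",pics={"top":L("/tmp/t1.npz"),"side":L("/tmp/side0.npz")})
go((.695,-.066,.15))
# holder forks: cloud above 45mm, split along x axis
for n,f in(("top","top0"),("side","side0"),("top","ftop"),("side","fside")):
    im,d=L("/tmp/%s.npz"%f);X=cloud(n,d);br=im.min(2)
    Q=X[near(X,(.53,.397),.07,.042,.064)&(br>110)]
    a=Q[Q[:,0]>.53];b=Q[Q[:,0]<.53]; 
    for c in(a,b): print(n,f,len(c),c.mean(0),c.min(0),c.max(0))
E
```

```text
wand top 198 rect (697.1952514648438, -69.3284912109375) (148.7703857421875, 26.542808532714844) pca 84.072 collars [array([702.5142, -10.9209], dtype=float32), array([ 690.1906, -129.3515], dtype=float32)] tip [702.0988   1.8918] z 0.013606233551692104
wand side 159 rect (695.6310424804688, -69.94624328613281) (153.34237670898438, 30.310972213745117) pca 84.32599 collars [array([700.5274,  -8.8613], dtype=float32), array([ 688.8362, -129.8394], dtype=float32)] tip [701.6174   0.4923] z 0.013940586612777639
wand side 152 rect (694.5988159179688, -69.87557983398438) (153.40008544921875, 28.87933921813965) pca 84.45956 collars [array([700.5274,  -8.8613], dtype=float32), array([ 688.8113, -130.1078], dtype=float32)] tip [701.6174   0.4923] z 0.01428136971725491
t 23.7 pos [0.541  0.0042 0.2027] rot [-179.1548   -4.2528   90.1214] q6 88.1609308567945
to [ 0.695 -0.066  0.15 ] tool mm [-74.2 154.5  45. ]
top top0 19 [0.5616 0.3951 0.0554] [0.5547 0.3752 0.0422] [0.5711 0.4089 0.0618]
top top0 24 [0.4963 0.4043 0.0546] [0.4874 0.3839 0.0444] [0.5037 0.4223 0.0637]
side side0 50 [0.5626 0.3931 0.0528] [0.556  0.3754 0.0422] [0.577  0.4106 0.0628]
side side0 57 [0.4979 0.4033 0.053 ] [0.4886 0.3845 0.0428] [0.5057 0.4219 0.064 ]
top ftop 18 [0.5609 0.3935 0.0543] [0.5549 0.3751 0.0481] [0.5665 0.4092 0.0625]
top ftop 22 [0.4962 0.4039 0.0547] [0.4875 0.3848 0.0421] [0.5038 0.4217 0.0617]
side fside 54 [0.5628 0.3938 0.0529] [0.5557 0.3754 0.0422] [0.5773 0.4105 0.0632]
side fside 63 [0.4976 0.4051 0.0528] [0.4886 0.385  0.042 ] [0.5056 0.4223 0.0632]
```

Request:
apply_moves([
  {"jaw": 0.1, "xyz": [-15, 35, 5], "twist": 0.03},
  {"jaw": 0.1, "xyz": [-35, 75, 15], "twist": 0.06},
  {"jaw": 0.1, "xyz": [-55, 115, 30], "twist": 0.1},
  {"jaw": 0.1, "xyz": [-77, 154.5, 45], "twist": 0.103},
  {"jaw": 0.1, "xyz": [-77, 154.5, 45], "twist": 0.103},
])

```text
time: 24.32
ee_pos: [0.696, -0.0694, 0.1442]
tcp_rot: [-178.3, -4.1, 84.2]
wrist_force: [-0.6, 0.6, -0.6]
opening: 0.0471
grasp_force: 0.0
```

Request:
apply_moves([
  {"jaw": 0.1, "xyz": [0, 0, 0], "twist": 0},
  {"jaw": 0.1, "xyz": [0, 0, 0], "twist": 0},
])

```text
time: 24.58
ee_pos: [0.6946, -0.0682, 0.1512]
tcp_rot: [-178.8, -4.1, 84.3]
wrist_force: [0.0, 0.1, 0.2]
opening: 0.0472
grasp_force: 0.0
```

```bash
python3 - <<'E' 2>/dev/null
from meas import *
go((.6958,-.0702,.06),(.6958,-.0702,.0205))
L=lambda n:save(n,"g"+n)
wand2("",pics={n:L(n) for n in("top","side")})
E
```

```text
t 24.575 pos [ 0.6946 -0.0682  0.1512] rot [-178.7994   -4.1387   84.2664] q6 88.45920930473524
to [ 0.6958 -0.0702  0.06  ] tool mm [-8.4  3.3 90.8]
to [ 0.6958 -0.0702  0.0205] tool mm [-2.9  0.8 39.4]
```

Request:
apply_moves([
  {"jaw": 0.1, "xyz": [-3, 1, 30], "twist": 0},
  {"jaw": 0.1, "xyz": [-6, 2, 65], "twist": 0},
  {"jaw": 0.1, "xyz": [-8.4, 3.3, 90.8], "twist": 0},
  {"jaw": 0.1, "xyz": [-8.4, 3.3, 90.8], "twist": 0},
  {"jaw": 0.1, "xyz": [-8.4, 3.3, 90.8], "twist": 0},
])

```text
time: 25.3
ee_pos: [0.6962, -0.0709, 0.0607]
tcp_rot: [-178.8, -4.1, 84.2]
wrist_force: [0.5, -0.6, 0.3]
opening: 0.0472
grasp_force: 0.0
```

```bash
python3 - <<'E' 2>/dev/null
from meas import *
go((.6958,-.0702,.0205))
im,d=save("side","hs"); print(np.round(sensors.get_obs()["q"],1))
a=im[115:205,170:290,::-1]; cv2.imwrite("pics/hc.png",cv2.resize(a,(480,360)))
E
```

```text
t 25.3 pos [ 0.6962 -0.0709  0.0607] rot [-178.834    -4.1324   84.2254] q6 88.30417558693519
to [ 0.6958 -0.0702  0.0205] tool mm [-2.2  0.3 40.1]
[-7.4 27.2 16.5 80.5  4.1 88.3]
```

View pics/hc.png

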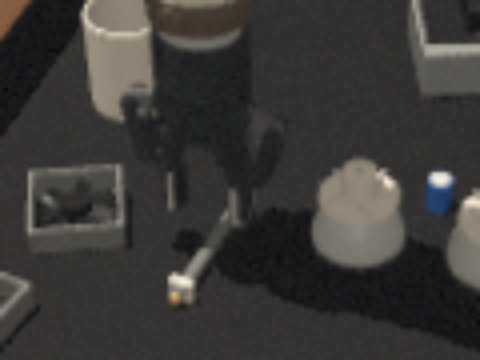

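The open fingers straddle the rod at about (205,235). I'll descend, grip and lift.

Request:
apply_moves([
  {"jaw": 0.1, "xyz": [-1, 0.2, 18], "twist": 0},
  {"jaw": 0.1, "xyz": [-2, 0.3, 33], "twist": 0},
  {"jaw": 0.1, "xyz": [-2.5, 0.3, 40], "twist": 0},
  {"jaw": 0.1, "xyz": [-2.5, 0.3, 40], "twist": 0},
  {"jaw": 0.1, "xyz": [-2.5, 0.3, 40], "twist": 0},
])

```text
time: 25.98
ee_pos: [0.6954, -0.0706, 0.0189]
tcp_rot: [-178.7, -4.1, 84.2]
wrist_force: [0.6, 0.1, -0.9]
opening: 0.0467
grasp_force: 0.0
```

Request:
apply_moves([
  {"jaw": -1, "xyz": [0, 0, 0], "twist": 0},
  {"jaw": -1, "xyz": [0, 0, 0], "twist": 0},
  {"jaw": -1, "xyz": [0, 0, 0], "twist": 0},
  {"jaw": -1, "xyz": [0, 0, 0], "twist": 0},
  {"jaw": -1, "xyz": [0, 0, 0], "twist": 0},
], grip_force=60)

```text
time: 26.6
ee_pos: [0.6955, -0.0706, 0.0191]
tcp_rot: [-178.8, -4.1, 84.2]
wrist_force: [0.9, 0.6, 5.9]
opening: 0.0094
grasp_force: 58.9
```

Request:
apply_moves([
  {"jaw": -1, "xyz": [1, 0, -20], "twist": 0},
  {"jaw": -1, "xyz": [3, 0, -45], "twist": 0},
  {"jaw": -1, "xyz": [5, 0, -70], "twist": 0},
  {"jaw": -1, "xyz": [8, 0, -110], "twist": 0},
  {"jaw": -1, "xyz": [8, 0, -110], "twist": 0},
])

```text
time: 27.22
ee_pos: [0.6991, -0.0709, 0.1337]
tcp_rot: [-179.1, -4.1, 84.2]
wrist_force: [-1.1, -0.2, 0.0]
opening: 0.0092
grasp_force: 58.7
```

```bash
python3 - <<'E' 2>/dev/null
from meas import *
go((.68,.06,.16),(.61,.262,.16))
E
```

```text
t 27.225 pos [ 0.6991 -0.0709  0.1337] rot [-179.0616   -4.1248   84.2331] q6 88.34132564008654
to [0.68 0.06 0.16] tool mm [129.9 -32.4 -16.4]
to [0.61  0.262 0.16 ] tool mm [193.4 -89.7  15.4]
```

Request:
apply_moves([
  {"jaw": -1, "xyz": [25, -6, -3], "twist": 0},
  {"jaw": -1, "xyz": [60, -15, -7], "twist": 0},
  {"jaw": -1, "xyz": [95, -24, -12], "twist": 0},
  {"jaw": -1, "xyz": [130, -32, -16], "twist": 0},
])

```text
time: 27.72
ee_pos: [0.6781, 0.0624, 0.1544]
tcp_rot: [-178.6, -4.1, 84.2]
wrist_force: [0.5, 0.3, -1.1]
opening: 0.0092
grasp_force: 58.7
```

Request:
apply_moves([
  {"jaw": -1, "xyz": [40, -18, 3], "twist": 0},
  {"jaw": -1, "xyz": [85, -39, 7], "twist": 0},
  {"jaw": -1, "xyz": [130, -60, 10], "twist": 0},
  {"jaw": -1, "xyz": [170, -79, 13], "twist": 0},
  {"jaw": -1, "xyz": [193, -90, 15], "twist": 0},
])

```text
time: 28.35
ee_pos: [0.6067, 0.2647, 0.1552]
tcp_rot: [-178.6, -4.1, 84.3]
wrist_force: [-0.0, -0.1, -1.4]
opening: 0.0096
grasp_force: 58.7
```

Request:
apply_moves([
  {"jaw": -1, "xyz": [0, 0, 0], "twist": -0.15},
  {"jaw": -1, "xyz": [0, 0, 0], "twist": -0.3},
  {"jaw": -1, "xyz": [0, 0, 0], "twist": -0.45},
  {"jaw": -1, "xyz": [0, 0, 0], "twist": -0.6},
  {"jaw": -1, "xyz": [0, 0, 0], "twist": -0.75},
])

```text
time: 28.98
ee_pos: [0.6077, 0.2626, 0.155]
tcp_rot: [178.2, -3.9, 127.6]
wrist_force: [-0.2, 0.4, -0.6]
opening: 0.0095
grasp_force: 58.7
```

Request:
apply_moves([
  {"jaw": -1, "xyz": [0, 0, 0], "twist": -0.15},
  {"jaw": -1, "xyz": [0, 0, 0], "twist": -0.3},
  {"jaw": -1, "xyz": [0, 0, 0], "twist": -0.45},
  {"jaw": -1, "xyz": [0, 0, 0], "twist": -0.6},
  {"jaw": -1, "xyz": [0, 0, 0], "twist": -0.755},
])

```text
time: 29.6
ee_pos: [0.6077, 0.2626, 0.155]
tcp_rot: [176.0, -1.6, 170.9]
wrist_force: [-0.5, 0.1, 0.2]
opening: 0.0093
grasp_force: 58.7
```

Request:
apply_moves([
  {"jaw": -1, "xyz": [0, 0, 0], "twist": 0},
  {"jaw": -1, "xyz": [0, 0, 0], "twist": 0},
  {"jaw": -1, "xyz": [0, 0, 0], "twist": 0},
])

```text
time: 29.98
ee_pos: [0.6086, 0.262, 0.1556]
tcp_rot: [176.0, -1.6, 170.4]
wrist_force: [0.0, -0.4, -0.9]
opening: 0.0096
grasp_force: 58.7
```

```bash
python3 - <<'E' 2>/dev/null
from meas import *
go((.608,.262,.06),(.608,.262,.024))
im,d=save("side","i"); print(sensors.get_obs()["opening"])
u,v=proj("side",[.61,.262,.12])[0].astype(int);cv2.imwrite("pics/ic.png",cv2.resize(im[v-50:v+70,u-70:u+70,::-1],(560,480)))
E
```

```text
t 29.975 pos [0.6086 0.262  0.1556] rot [175.974   -1.59   170.4377] q6 31.20930849854536
to [0.608 0.262 0.06 ] tool mm [-2.1 -6.8 95.4]
to [0.608 0.262 0.024] tool mm [-1.  -2.5 35.9]
0.009433780232114844
```

View pics/ic.png

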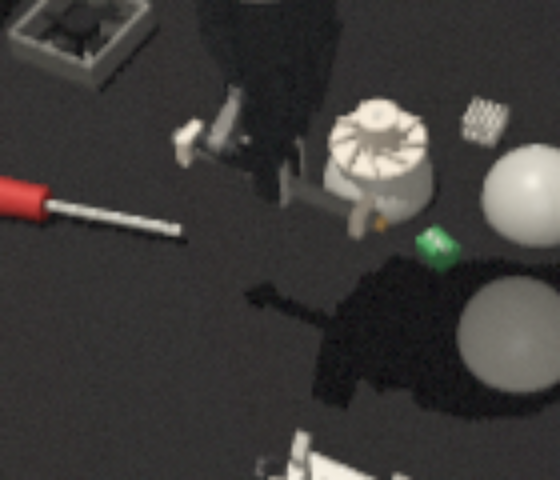

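Request:
apply_moves([
  {"jaw": -1, "xyz": [-0.5, -1.5, 25], "twist": 0},
  {"jaw": -1, "xyz": [-1, -3, 50], "twist": 0},
  {"jaw": -1, "xyz": [-2, -5, 75], "twist": 0},
  {"jaw": -1, "xyz": [-2.5, -7, 100], "twist": 0},
  {"jaw": -1, "xyz": [-2.5, -7, 100], "twist": 0},
])

```text
time: 30.65
ee_pos: [0.6074, 0.2614, 0.0534]
tcp_rot: [176.1, -1.8, 170.5]
wrist_force: [0.4, -0.3, 1.0]
opening: 0.0094
grasp_force: 58.6
```

Request:
apply_moves([
  {"jaw": -1, "xyz": [-0.2, -0.7, 10], "twist": 0},
  {"jaw": -1, "xyz": [-0.4, -1.4, 20], "twist": 0},
  {"jaw": -1, "xyz": [-0.6, -2, 29], "twist": 0},
  {"jaw": -1, "xyz": [-0.7, -2.3, 33], "twist": 0},
  {"jaw": -1, "xyz": [-0.7, -2.3, 33], "twist": 0},
])

```text
time: 31.28
ee_pos: [0.6083, 0.262, 0.0223]
tcp_rot: [176.0, -1.6, 170.5]
wrist_force: [-0.2, -0.0, -0.8]
opening: 0.0096
grasp_force: 58.6
```

Request:
apply_moves([
  {"jaw": -0.4, "xyz": [0, 0, 0], "twist": 0},
  {"jaw": -0.4, "xyz": [0, 0, 0], "twist": 0},
  {"jaw": -0.4, "xyz": [0, 0, 0], "twist": 0},
  {"jaw": -0.4, "xyz": [0, 0, 0], "twist": 0},
  {"jaw": -0.4, "xyz": [0, 0, 0], "twist": 0},
])

```text
time: 31.9
ee_pos: [0.6084, 0.262, 0.0224]
tcp_rot: [176.0, -1.6, 170.5]
wrist_force: [0.1, -0.5, 0.6]
opening: 0.0256
grasp_force: 0.0
```

```bash
python3 - <<'E' 2>/dev/null
from meas import *
go((.608,.262,.019))
P_={n:save(n,"j"+n) for n in("top","side")}
im=P_["side"][0]
u,v=proj("side",[.61,.262,.02])[0].astype(int);cv2.imwrite("pics/jc.png",cv2.resize(im[v-50:v+50,u-70:u+70,::-1],(560,400)))
for n in P_:
    im,d=P_[n];X=cloud(n,d);b=im.astype(int);m=near(X,(.608,.262),.09,.002,.04)&(b.min(2)>150);
    k,l,s,c=cv2.connectedComponentsWithStats(m.astype(np.uint8))
    for i in range(1,k):
        if s[i,4]>8: print(n,s[i,4],X[l==i].mean(0))
E
```

```text
t 31.9 pos [0.6084 0.262  0.0224] rot [175.9613  -1.5605 170.5376] q6 31.116482023876213
to [0.608 0.262 0.019] tool mm [ 0.3 -0.3  3.4]
side 21 [0.672  0.2526 0.0193]
```

View pics/jc.png

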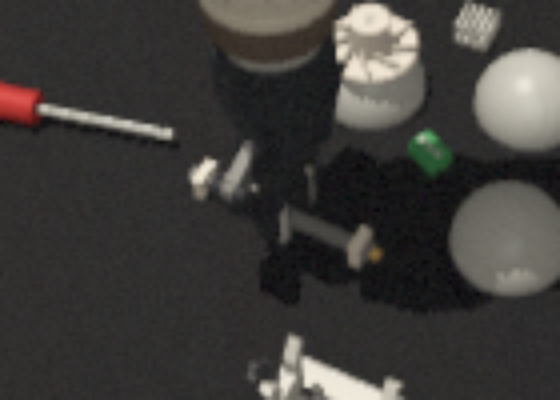

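The wand lies flat with its collars at (203,178) and (358,245), between the open fingers. I'll regrip it square.

Request:
apply_moves([
  {"jaw": -0.4, "xyz": [0, 0, 1.5], "twist": 0},
  {"jaw": -0.4, "xyz": [0, 0, 3.2], "twist": 0},
  {"jaw": -1, "xyz": [0, 0, 3.2], "twist": 0},
  {"jaw": -1, "xyz": [0, 0, 3.2], "twist": 0},
  {"jaw": -1, "xyz": [0, 0, 3.2], "twist": 0},
], grip_force=90)

```text
time: 32.62
ee_pos: [0.6083, 0.2622, 0.0192]
tcp_rot: [176.0, -1.6, 170.5]
wrist_force: [0.8, 0.1, 0.5]
opening: 0.0082
grasp_force: 88.0
```

Request:
apply_moves([
  {"jaw": -1, "xyz": [0, 0, 0], "twist": 0},
  {"jaw": -1, "xyz": [0, 0, 0], "twist": 0},
  {"jaw": -1, "xyz": [0.5, 1, -15], "twist": 0},
  {"jaw": -1, "xyz": [1, 3, -45], "twist": 0},
  {"jaw": -1, "xyz": [1.5, 5, -80], "twist": 0},
])

```text
time: 33.25
ee_pos: [0.6087, 0.2614, 0.1009]
tcp_rot: [176.0, -1.6, 170.5]
wrist_force: [0.6, -0.0, -1.3]
opening: 0.0084
grasp_force: 88.0
```

Request:
apply_moves([
  {"jaw": -1, "xyz": [0.5, 1, -20], "twist": 0},
  {"jaw": -1, "xyz": [1, 3, -40], "twist": 0},
  {"jaw": -1, "xyz": [1, 3, -40], "twist": 0},
])

```text
time: 33.62
ee_pos: [0.6099, 0.262, 0.1423]
tcp_rot: [175.8, -1.4, 170.5]
wrist_force: [-0.3, -0.5, -0.5]
opening: 0.0082
grasp_force: 88.0
```

```bash
python3 - <<'E' 2>/dev/null
from meas import *
go((.53,.397,.14),(.53,.397,.1))
P_={n:save(n,"k"+n) for n in("side","top")}
o=sensors.get_obs();p=o["ee_pos"]
for n in P_:
    im,d=P_[n];X=cloud(n,d);b=im.astype(int);m=near(X,p[:2],.085,p[2]-.04,p[2]+.03)&(b.min(2)>95)&(b[...,0]-b[...,2]<50);
    k,l,s,c=cv2.connectedComponentsWithStats(m.astype(np.uint8))
    for i in range(1,k):
        if s[i,4]>8: print(n,s[i,4],c[i],X[l==i].mean(0)-p,X[l==i].min(0)-p,X[l==i].max(0)-p)
im=P_["side"][0]
u,v=proj("side",p)[0].astype(int);cv2.imwrite("pics/kc.png",cv2.resize(im[v-50:v+50,u-70:u+70,::-1],(560,400)))
E
```

```text
t 33.625 pos [0.6099 0.262  0.1423] rot [175.8404  -1.3686 170.5406] q6 31.066270545061254
to [0.53  0.397 0.14 ] tool mm [100.9 119.4  13.4]
to [0.53  0.397 0.1  ] tool mm [-1.  -2.9 39.9]
side 45 [186.0667 223.5111] [ 0.0654 -0.0064 -0.0012] [ 0.059  -0.0192 -0.0163] [0.0761 0.0011 0.0051]
side 40 [229.15 240.35] [-0.0536  0.0143 -0.0007] [-0.0583  0.0011 -0.0177] [-0.0487  0.0229  0.0059]
```

View pics/kc.png

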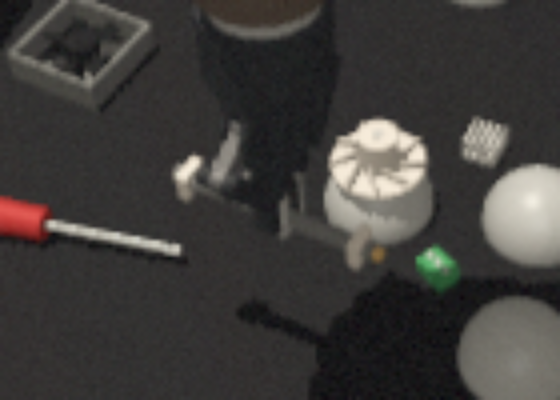

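Request:
apply_moves([
  {"jaw": -1, "xyz": [25, 28, 3], "twist": 0},
  {"jaw": -1, "xyz": [55, 62, 7], "twist": 0},
  {"jaw": -1, "xyz": [85, 96, 11], "twist": 0},
  {"jaw": -1, "xyz": [106, 119.5, 13.4], "twist": 0},
  {"jaw": -1, "xyz": [106, 119.5, 13.4], "twist": 0},
])

```text
time: 34.35
ee_pos: [0.5224, 0.399, 0.1362]
tcp_rot: [176.0, -1.6, 170.7]
wrist_force: [0.1, -0.3, -1.0]
opening: 0.0084
grasp_force: 88.1
```

Request:
apply_moves([
  {"jaw": -1, "xyz": [-0.3, -1, 15], "twist": 0},
  {"jaw": -1, "xyz": [-0.6, -2, 30], "twist": 0},
  {"jaw": -1, "xyz": [-0.6, -2, 30], "twist": 0},
  {"jaw": -1, "xyz": [-0.6, -2, 30], "twist": 0},
])

```text
time: 34.85
ee_pos: [0.5243, 0.3972, 0.1074]
tcp_rot: [176.0, -1.6, 170.5]
wrist_force: [0.1, 0.7, -0.1]
opening: 0.0084
grasp_force: 88.1
```

```bash
python3 - <<'E' 2>/dev/null
from meas import *
go((.525,.398,.085),(.525,.398,.049))
P_={n:save(n,"l"+n) for n in("side","top")}
o=sensors.get_obs();p=o["ee_pos"]; print(o["opening"],o["wrist_force"])
im,d=P_["side"];X=cloud("side",d);b=im.astype(int);m=near(X,p[:2],.085,p[2]-.03,p[2]+.03)&(b.min(2)>95)
k,l,s,c=cv2.connectedComponentsWithStats(m.astype(np.uint8))
for i in range(1,k):
    if s[i,4]>8: print(s[i,4],c[i],X[l==i].mean(0),X[l==i].min(0),X[l==i].max(0))
u,v=proj("side",[.53,.398,.06])[0].astype(int);cv2.imwrite("pics/lc.png",cv2.resize(im[v-50:v+40,u-60:u+60,::-1],(720,540),interpolation=cv2.INTER_CUBIC))
E
```

```text
t 34.85 pos [0.5243 0.3972 0.1074] rot [175.9679  -1.5692 170.4913] q6 45.16454702032558
to [0.525 0.398 0.085] tool mm [-1.2 -0.7 22.3]
to [0.525 0.398 0.049] tool mm [-1.  -2.5 35.9]
0.008486940936266379 [ 0.739   0.5621 -0.2838]
85 [202.5059 286.7059] [0.5825 0.3901 0.1028] [0.5624 0.3787 0.0901] [0.5967 0.3984 0.1089]
10 [225.2 303.9] [0.5214 0.413  0.0971] [0.5147 0.4074 0.0913] [0.5302 0.416  0.1012]
43 [247.8605 308.3721] [0.4702 0.4125 0.1031] [0.4656 0.4    0.091 ] [0.4751 0.4194 0.1084]
```

View pics/lc.png

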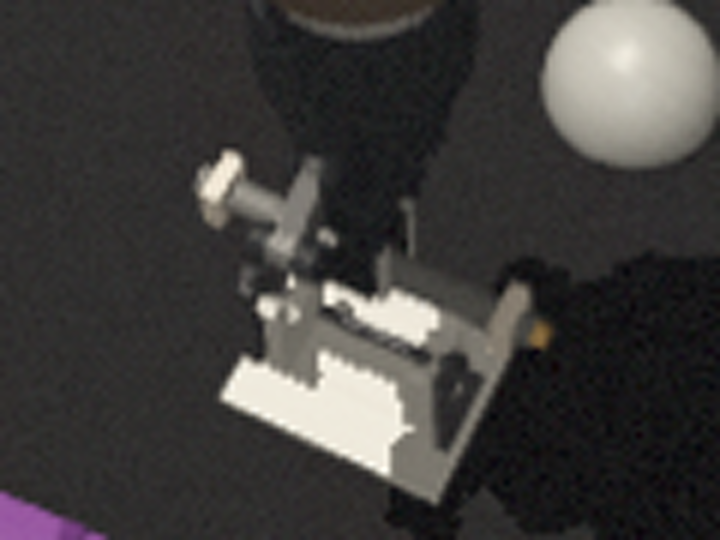

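The wand hovers parallel above the slot, with the jaw fingers dark at about (250,265) and (455,390). I'll press it down.

Request:
apply_moves([
  {"jaw": -1, "xyz": [-0.3, -0.5, 8], "twist": 0},
  {"jaw": -1, "xyz": [-0.6, -1, 16], "twist": 0},
  {"jaw": -1, "xyz": [-1, -1.7, 25], "twist": 0},
  {"jaw": -1, "xyz": [-1.2, -2.3, 34], "twist": 0},
  {"jaw": -1, "xyz": [-1.3, -2.6, 38], "twist": 0},
])

```text
time: 35.58
ee_pos: [0.524, 0.3975, 0.0686]
tcp_rot: [176.0, -1.6, 170.5]
wrist_force: [-1.5, -2.4, 2.7]
opening: 0.0084
grasp_force: 88.3
```

Request:
apply_moves([
  {"jaw": -1, "xyz": [-0.1, -0.4, 5], "twist": 0},
  {"jaw": -1, "xyz": [-0.2, -0.7, 10], "twist": 0},
  {"jaw": -1, "xyz": [-0.4, -1, 15], "twist": 0},
  {"jaw": -1, "xyz": [-0.5, -1.3, 19], "twist": 0},
  {"jaw": -1, "xyz": [-0.5, -1.3, 19], "twist": 0},
])

```text
time: 36.2
ee_pos: [0.5241, 0.398, 0.0497]
tcp_rot: [176.0, -1.6, 170.5]
wrist_force: [0.6, -0.2, -0.9]
opening: 0.0082
grasp_force: 88.2
```

```bash
python3 - <<'E' 2>/dev/null
from meas import *
go((.525,.398,.049))
im,d=save("side","m");o=sensors.get_obs(); print(o["opening"],o["wrist_force"],o["grasp_force"])
u,v=proj("side",[.53,.398,.06])[0].astype(int);cv2.imwrite("pics/mc.png",cv2.resize(im[v-40:v+40,u-60:u+60,::-1],(720,480),interpolation=cv2.INTER_CUBIC))
E
```

```text
t 36.2 pos [0.5241 0.398  0.0497] rot [175.9539  -1.588  170.5419] q6 45.16494623156435
to [0.525 0.398 0.049] tool mm [-0.9  0.1  0.7]
0.008618047921139464 [ 0.2731 -0.1439 -0.5803] 88.21414232254028
```

View pics/mc.png

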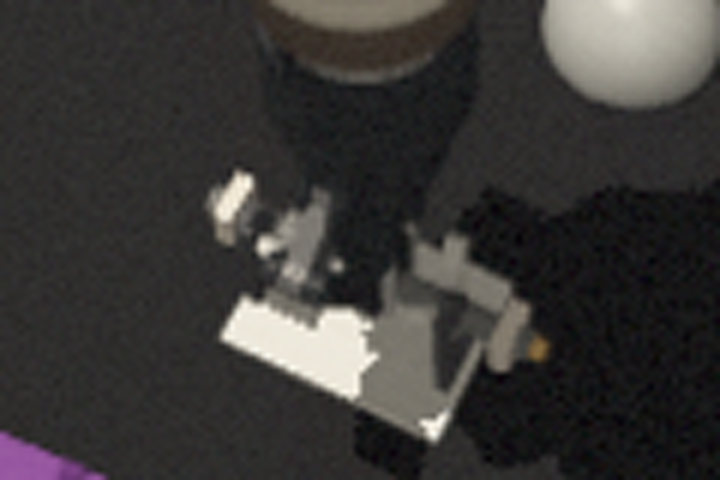

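The wand sits in the slot with its collars at (232,200) and (508,335). I'll push until the bottom pushes back, then release.

Request:
apply_moves([
  {"jaw": -1, "xyz": [0, 0, 1], "twist": 0},
  {"jaw": -1, "xyz": [0, 0, 2], "twist": 0},
  {"jaw": -1, "xyz": [0, 0, 2], "twist": 0},
])

```text
time: 36.62
ee_pos: [0.5243, 0.3982, 0.0491]
tcp_rot: [175.9, -1.5, 170.5]
wrist_force: [-1.4, -1.5, 5.0]
opening: 0.0086
grasp_force: 88.6
```

Request:
apply_moves([
  {"jaw": -0.4, "xyz": [0, 0, 0], "twist": 0},
  {"jaw": -0.4, "xyz": [0, 0, 0], "twist": 0},
  {"jaw": -0.4, "xyz": [0, 0, 0], "twist": 0},
  {"jaw": -0.4, "xyz": [0, 0, 0], "twist": 0},
])

```text
time: 37.12
ee_pos: [0.5242, 0.3979, 0.0481]
tcp_rot: [176.0, -1.6, 170.5]
wrist_force: [-0.3, -0.9, -1.0]
opening: 0.0255
grasp_force: 0.0
```

Request:
apply_moves([
  {"jaw": -0.4, "xyz": [0.5, 1, -15], "twist": 0},
  {"jaw": -0.4, "xyz": [1, 3, -40], "twist": 0},
  {"jaw": -0.4, "xyz": [2, 5, -75], "twist": 0},
  {"jaw": -0.4, "xyz": [3, 8, -120], "twist": 0},
  {"jaw": -0.4, "xyz": [3, 8, -120], "twist": 0},
])

```text
time: 37.75
ee_pos: [0.5258, 0.3984, 0.1743]
tcp_rot: [175.6, -1.2, 170.5]
wrist_force: [0.2, 0.4, -0.4]
opening: 0.0255
grasp_force: 0.0
```

Request:
apply_moves([
  {"jaw": -0.4, "xyz": [0, -40, -10], "twist": 0},
  {"jaw": -0.4, "xyz": [0, -90, -15], "twist": 0},
  {"jaw": -0.4, "xyz": [0, -140, -15], "twist": 0},
  {"jaw": -0.4, "xyz": [0, -190, -15], "twist": 0},
  {"jaw": -0.4, "xyz": [0, -220, -15], "twist": 0},
])

```text
time: 38.38
ee_pos: [0.4874, 0.178, 0.168]
tcp_rot: [176.0, -1.6, 170.5]
wrist_force: [-0.2, -0.2, -0.4]
opening: 0.0254
grasp_force: 0.0
```

```bash
python3 - <<'E' 2>/dev/null
from meas import *
go((.5,0,.2))
P_={n:save(n,"n"+n) for n in("side","top")}
for n in P_:
    im,d=P_[n];X=cloud(n,d);b=im.astype(int)
    ax=np.array([.986,-.168]);pr=np.array([.168,.986]);Q=X[near(X,(.53,.398),.09,.02,.08)];I=im[near(X,(.53,.398),.09,.02,.08)]
    s=(Q[:,:2]-[.5297,.398])@ax; y=(Q[:,:2]-[.5297,.398])@pr
    for lo,hi,t in((-.09,-.05,"col-"),(-.026,.026,"rod"),(.05,.09,"col+")):
        m=(s>lo)&(s<hi); print(n,t,m.sum(),"s",s[m].min(),s[m].max(),"y",y[m].min(),y[m].max(),"z",np.percentile(Q[m,2],[10,50,90,100]))
cr=[]
for n in P_:
    im=P_[n][0];u,v=proj(n,[.53,.398,.05])[0].astype(int);w=30 if n=="side" else 20
    cr.append(cv2.resize(im[v-w:v+w,u-w:u+w,::-1],(400,400),interpolation=cv2.INTER_CUBIC))
cv2.imwrite("pics/nc.png",np.hstack(cr))
for p in((.588,.137),(.464,-.1277),(.5813,-.1244)): rotor(p,pics=P_)
E
```

```text
t 38.375 pos [0.4874 0.178  0.168 ] rot [175.9706  -1.5616 170.4746] q6 27.43834347795463
to [0.5 0.  0.2] tool mm [ -41.  -170.7  -45.2]
side col- 86 s -0.07529399236456255 -0.050451713497945236 y -0.008250185766030966 0.012480651572379098 z [0.0373 0.0442 0.0495 0.0512]
side rod 115 s -0.025754486231016473 0.025722271736914028 y -0.004026799720953877 0.007538025687196917 z [0.0395 0.0436 0.0457 0.0477]
side col+ 55 s 0.05290729121870317 0.0696857070855917 y -0.009391771791583034 0.01124882498834453 z [0.0372 0.0461 0.0497 0.0521]
top col- 36 s -0.07533041190123874 -0.05004660178317619 y -0.011223364427472121 0.010702158300588056 z [0.0399 0.0463 0.052  0.0545]
top rod 57 s -0.024547875224925426 0.024987667473121828 y -0.016201488163651523 0.006171114778431592 z [0.0402 0.0446 0.0508 0.0568]
top col+ 30 s 0.050606955236455926 0.06831699919631266 y -0.011829538545582784 0.00765983626124553 z [0.0377 0.0473 0.0548 0.0555]
top few 3
rotor side 91 [0.5886 0.1381 0.0729] ((588.359619140625, 135.97195434570312), 16.135940551757812) 0.07388238152027482
rotor top 66 [ 0.4619 -0.126   0.075 ] ((462.2017822265625, -126.17890167236328), 14.50465202331543) 0.07473560462268303
rotor side 60 [ 0.4638 -0.1237  0.0732] ((462.92254638671875, -126.36450958251953), 15.724078178405762) 0.07386807415281155
rotor top 67 [ 0.58   -0.1229  0.0746] ((579.8841552734375, -123.1170883178711), 14.880499839782715) 0.07505612277117546
side few 0
```

View pics/nc.png

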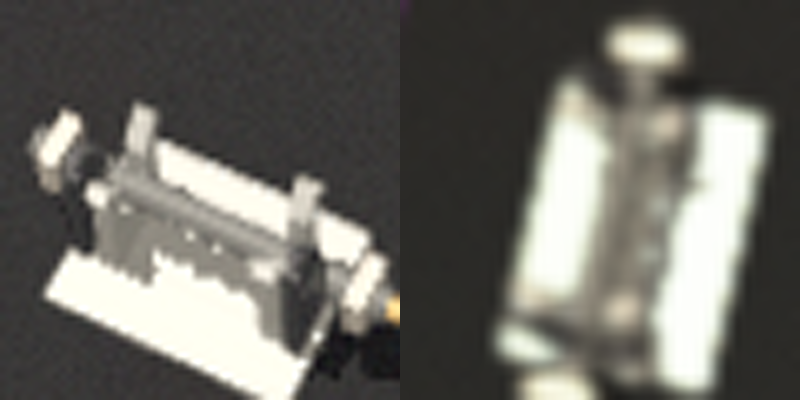

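Both crops show the wand down in the fork slots with the dark jaw fingers over it at the ends. The collar tops are at about 0.050 m, so it is seated. Next is the switch.

Request:
apply_moves([
  {"jaw": -1, "xyz": [0, -5, -10], "twist": -0.13},
  {"jaw": -1, "xyz": [0, -10, -20], "twist": -0.26},
  {"jaw": -1, "xyz": [0, -10, -25], "twist": -0.39},
  {"jaw": -1, "xyz": [0, -10, -25], "twist": -0.51},
  {"jaw": -1, "xyz": [0, -10, -25], "twist": -0.51},
], grip_force=20)

```text
time: 39.1
ee_pos: [0.4869, 0.1689, 0.1923]
tcp_rot: [175.7, 0.6, -160.3]
wrist_force: [0.3, -0.6, -0.1]
opening: 0.0003
grasp_force: 0.0
```

```bash
python3 - <<'E' 2>/dev/null
from meas import *
go((.4595,-.43,.19),(.4595,-.43,.115),(.531,-.404,.115))
E
```

```text
t 39.1 pos [0.4869 0.1689 0.1923] rot [ 175.7023    0.605  -160.3372] q6 -2.7886459276299544
to [ 0.4595 -0.43    0.19  ] tool mm [ 227.3 -553.2  -41.7]
to [ 0.4595 -0.43    0.115 ] tool mm [ 0.8 -5.6 74.8]
to [ 0.531 -0.404  0.115] tool mm [-76.1   0.4   0.8]
```

Request:
apply_moves([
  {"jaw": -1, "xyz": [12, -30, -2], "twist": 0},
  {"jaw": -1, "xyz": [29, -70, -5], "twist": 0},
  {"jaw": -1, "xyz": [45, -110, -8], "twist": 0},
  {"jaw": -1, "xyz": [61, -148, -11], "twist": 0},
  {"jaw": -1, "xyz": [77, -187, -14], "twist": 0},
])

```text
time: 39.72
ee_pos: [0.4775, -0.0352, 0.1914]
tcp_rot: [175.7, 0.6, -160.5]
wrist_force: [1.3, 0.2, -0.2]
opening: -0.0003
grasp_force: 0.0
```

Request:
apply_moves([
  {"jaw": -1, "xyz": [15, -37, -3], "twist": 0},
  {"jaw": -1, "xyz": [31, -75, -6], "twist": 0},
  {"jaw": -1, "xyz": [47, -114, -9], "twist": 0},
  {"jaw": -1, "xyz": [62, -150, -11], "twist": 0},
  {"jaw": -1, "xyz": [77, -187, -14], "twist": 0},
])

```text
time: 40.35
ee_pos: [0.4682, -0.2378, 0.1904]
tcp_rot: [175.7, 0.6, -160.5]
wrist_force: [0.6, 0.1, -0.3]
opening: -0.0
grasp_force: 0.0
```

Request:
apply_moves([
  {"jaw": -1, "xyz": [18, -44, -3], "twist": 0},
  {"jaw": -1, "xyz": [38, -92, -7], "twist": 0},
  {"jaw": -1, "xyz": [58, -140, -11], "twist": 0},
  {"jaw": -1, "xyz": [73, -179, -14], "twist": 0},
  {"jaw": -1, "xyz": [73, -179, -14], "twist": 0},
])

```text
time: 40.98
ee_pos: [0.4596, -0.4326, 0.1888]
tcp_rot: [175.6, 0.5, -160.6]
wrist_force: [0.3, -1.0, -0.2]
opening: 0.0
grasp_force: 0.0
```

```bash
python3 - <<'E' 2>/dev/null
from meas import *
go((.4595,-.43,.19),(.4595,-.43,.115),(.531,-.404,.115))
print(np.round(sensors.get_obs()["q"],1))
E
```

```text
t 40.975 pos [ 0.4596 -0.4326  0.1888] rot [ 175.6378    0.5454 -160.6382] q6 -63.75505649950922
to [ 0.4595 -0.43    0.19  ] tool mm [-0.8  2.5 -1. ]
to [ 0.4595 -0.43    0.115 ] tool mm [ 0.7 -5.7 74.8]
to [ 0.531 -0.404  0.115] tool mm [-76.1   0.8   0.8]
[-44.3  19.3  20.2  94.5   2.4 -63.8]
```

Request:
apply_moves([
  {"jaw": -1, "xyz": [0, -1, 20], "twist": 0},
  {"jaw": -1, "xyz": [0, -2, 45], "twist": 0},
  {"jaw": -1, "xyz": [0, -3, 73], "twist": 0},
  {"jaw": -1, "xyz": [0, -3, 73], "twist": 0},
  {"jaw": -1, "xyz": [0, -3, 73], "twist": 0},
])

```text
time: 41.6
ee_pos: [0.4603, -0.4275, 0.1186]
tcp_rot: [175.8, 0.6, -160.3]
wrist_force: [0.1, -0.4, -0.4]
opening: 0.0002
grasp_force: 0.0
```

```bash
python3 - <<'E' 2>/dev/null
from meas import *
go((.531,-.404,.115))
P_={n:save(n,"o"+n) for n in("side","top")}
for n in P_:
    im,d=P_[n];X=cloud(n,d)
    for t,c in(("col",(.4715,.408)),("col",(.588,.388))):
        q=X[near(X,c,.02,.03,.07)]; print(n,t,np.percentile(q[:,2],95))
for p in((.588,.137),(.464,-.1277),(.5813,-.1244)): rotor(p,pics=P_)
cr=[]
for n in P_:
    im=P_[n][0];u,v=proj(n,[.51,-.41,.1])[0].astype(int);w=30
    cr.append(cv2.resize(im[max(0,v-w):v+w,u-w:u+w,::-1],(400,400),interpolation=cv2.INTER_CUBIC))
cv2.imwrite("pics/oc.png",np.hstack(cr))
E
```

```text
t 41.6 pos [ 0.4603 -0.4275  0.1186] rot [ 175.762     0.6327 -160.3364] q6 -63.69117863292211
to [ 0.531 -0.404  0.115] tool mm [-74.4  -2.    4.3]
side col 0.055645688167914015
side col 0.054930104663200384
top col 0.05826213062998857
top col 0.06128353305763179
rotor top 65 [0.5868 0.1351 0.0745] ((587.0150756835938, 135.02830505371094), 15.040228843688965) 0.07491250042078557
rotor side 87 [0.5883 0.1375 0.073 ] ((589.7677612304688, 134.61659240722656), 15.39924430847168) 0.07390113386892072
rotor top 66 [ 0.4619 -0.1261  0.0748] ((462.5650329589844, -126.43760681152344), 14.748364448547363) 0.07492920980657913
rotor side 63 [ 0.4638 -0.1239  0.0727] ((464.6297302246094, -128.4403076171875), 17.638708114624023) 0.07357677217371805
rotor top 65 [ 0.5801 -0.1229  0.0752] ((580.39697265625, -123.14820098876953), 14.693832397460938) 0.07531893133640755
rotor side 57 [ 0.5823 -0.1205  0.0729] ((583.2477416992188, -123.1392822265625), 14.98851490020752) 0.07379246741467094
```

View pics/oc.png

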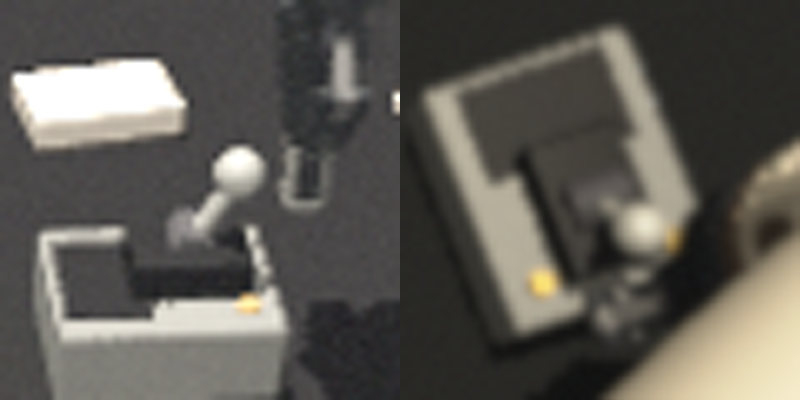

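The side crop shows the closed fingertips at (305,180) just behind the ball at (238,170). I'll check the lateral alignment numerically.

```bash
python3 - <<'E' 2>/dev/null
from meas import *
ax=np.array([.941,.339]);pr=np.array([-.339,.941])
D=np.load("/tmp/oside.npz");im,d=D["im"],D["dep"];X=cloud("side",d)
u0,v0=proj("side",[.51,-.41,.1])[0].astype(int)
def at(cx,cy,r=1):
    u=int(u0-30+cx*60/400);v=int(max(0,v0-30)+cy*60/400);P=np.nanmedian(X[v-r:v+r+1,u-r:u+r+1].reshape(-1,3),0);q=P[:2]-[.531,-.404];return P,q@ax,q@pr
for c in((293,185),(305,195),(318,185),(238,170),(215,205)): print(c,*at(*c))
D=np.load("/tmp/otop.npz");im,d=D["im"],D["dep"];X=cloud("top",d)
u0,v0=proj("top",[.51,-.41,.1])[0].astype(int)
for c in((640,228),(625,300),(600,320)): print(c,*at(c[0]-400,c[1]))
print(sensors.get_obs()["ee_pos"])
E
```

```text
(293, 185) [ 0.4671 -0.4174  0.1167] -0.06470120727212794 0.009043462035047157
(305, 195) [ 0.4585 -0.4161  0.1119] -0.07233347188628238 0.013243440832598026
(318, 185) [ 0.4531 -0.419   0.1175] -0.07835223436301124 0.012316045299147078
(238, 170) [ 0.4967 -0.4126  0.1228] -0.0351800353121676 0.0035005877527677256
(215, 205) [ 0.5066 -0.4182  0.0994] -0.02779632924509443 -0.005073230029668767
(640, 228) [ 0.4937 -0.4181  0.1282] -0.03990469188661727 -0.0006364091135966822
(625, 300) [ 0.4489 -0.3854  0.202 ] -0.07093411524740299 0.04529556771270307
(600, 320) [ 0.4403 -0.3767  0.1996] -0.0761147976137116 0.0564888866891799
[ 0.4604 -0.428   0.119 ]
```

Request:
apply_moves([
  {"jaw": -1, "xyz": [-12, 0, 0], "twist": 0},
  {"jaw": -1, "xyz": [-24, 0, 0], "twist": 0},
  {"jaw": -1, "xyz": [-36, 0, 0], "twist": 0},
  {"jaw": -1, "xyz": [-48, 0, 0], "twist": 0},
  {"jaw": -1, "xyz": [-55, 0, 0], "twist": 0},
])

```text
time: 42.32
ee_pos: [0.5125, -0.4088, 0.1175]
tcp_rot: [175.7, 0.6, -160.3]
wrist_force: [-1.6, -0.5, -0.5]
opening: 0.0001
grasp_force: 0.8
```

Request:
apply_moves([
  {"jaw": -1, "xyz": [-4, 0, 0], "twist": 0},
  {"jaw": -1, "xyz": [-8, 0, 0], "twist": 0},
  {"jaw": -1, "xyz": [-12, 0, 0], "twist": 0},
])

```text
time: 42.7
ee_pos: [0.517, -0.407, 0.1172]
tcp_rot: [175.6, -0.1, -160.5]
wrist_force: [-41.0, -11.6, 6.1]
opening: 0.0002
grasp_force: 21.4
```

```bash
cat >> meas.py <<'E'
def ball(tag):
    ax=np.array([.941,.339])
    for n in("side","top"):
        im,d=save(n,tag+n);X=cloud(n,d);b=im.astype(int)
        m=near(X,(.531,-.404),.075,.107,.14)&(b.min(2)>120)&(b[...,0]-b[...,2]<45)
        q=X[m]; print("ball",n,m.sum(),q.mean(0) if m.sum() else 0,"s",((q[:,:2]-[.531,-.404])@ax).mean() if m.sum() else 0)
E
python3 - <<'E' 2>/dev/null
from meas import *
ball("p"); o=sensors.get_obs();print(o["ee_pos"],o["wrist_force"])
E
```

```text
ball side 48 [ 0.537  -0.3985  0.1199] s 0.0075312586993006156
ball top 17 [ 0.5428 -0.3995  0.1262] s 0.012598718386019322
[ 0.5168 -0.4071  0.1173] [-32.4907  -8.1978   4.3574]
```

The end stop is reached. I'll back off and lift clear.

Request:
apply_moves([
  {"jaw": -1, "xyz": [10, 0, 0], "twist": 0},
  {"jaw": -1, "xyz": [30, 0, 0], "twist": 0},
  {"jaw": -1, "xyz": [60, 0, 0], "twist": 0},
  {"jaw": -1, "xyz": [80, 0, -30], "twist": 0},
  {"jaw": -1, "xyz": [80, 0, -80], "twist": 0},
])

```text
time: 43.42
ee_pos: [0.4465, -0.4382, 0.1967]
tcp_rot: [175.6, 0.6, -160.4]
wrist_force: [0.4, -0.2, 0.3]
opening: -0.0001
grasp_force: 0.0
```

Request:
apply_moves([
  {"jaw": -1, "xyz": [0, 0, -10], "twist": 0},
  {"jaw": -1, "xyz": [0, 0, -10], "twist": 0},
  {"jaw": -1, "xyz": [0, 0, -10], "twist": 0},
  {"jaw": -1, "xyz": [0, 0, -10], "twist": 0},
])

```text
time: 43.92
ee_pos: [0.4487, -0.4384, 0.2055]
tcp_rot: [175.6, 0.6, -160.3]
wrist_force: [0.5, 0.4, 0.2]
opening: 0.0001
grasp_force: 0.0
```

```bash
python3 - <<'E' 2>/dev/null
from meas import *
ball("q"); o=sensors.get_obs();print(o["ee_pos"],o["wrist_force"])
L=lambda f:(np.load(f)["im"],np.load(f)["dep"]);P_={n:L("/tmp/q%s.npz"%n) for n in("side","top")}
for p in((.588,.137),(.464,-.1277),(.5813,-.1244)): rotor(p,pics=P_)
im=P_["side"][0];cv2.imwrite("pics/final.png",cv2.resize(im[80:350,180:330,::-1],(333,600)))
E
```

```text
ball side 37 [ 0.5398 -0.3989  0.1198] s 0.009973076724221866
ball top 36 [ 0.5397 -0.4046  0.1246] s 0.007985451963015018
[ 0.4488 -0.4385  0.206 ] [ 0.4099  0.4546 -0.2501]
rotor top 67 [0.5863 0.1348 0.0744] ((582.6759643554688, 131.4891357421875), 19.92330551147461) 0.0743249873388494
rotor side 85 [0.5882 0.1377 0.0734] ((589.57470703125, 135.8892364501953), 15.986589431762695) 0.07422590484128966
rotor top 64 [ 0.4619 -0.126   0.0754] ((462.0455017089844, -125.94145202636719), 14.617490768432617) 0.07557662314879232
rotor side 62 [ 0.4639 -0.1236  0.073 ] ((465.2247314453125, -126.09481811523438), 16.10662078857422) 0.0737526052113277
rotor top 69 [ 0.5793 -0.1231  0.0748] ((577.8976440429688, -122.73375701904297), 16.964738845825195) 0.07458474667407633
rotor side 58 [ 0.5824 -0.12    0.0731] ((583.792724609375, -122.09268951416016), 16.1319637298584) 0.0737692389198592
```

View pics/final.png

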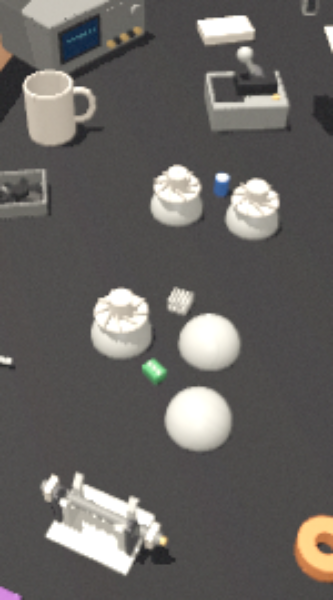

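All rotors are level, the wand is seated and the toggle leans over to on. One same-mask check of the toggle travel, then hand in.

```bash
python3 - <<'E' 2>/dev/null
from meas import *
ax=np.array([.941,.339])
for n in("side","top"):
    r=[]
    for f in("/tmp/%s0.npz"%n,"/tmp/q%s.npz"%n):
        D=np.load(f);im,d=D["im"],D["dep"];X=cloud(n,d);b=im.astype(int)
        q=X[near(X,(.531,-.404),.075,.107,.14)&(b.min(2)>120)&(b[...,0]-b[...,2]<45)]; r.append(((q[:,:2]-[.531,-.404])@ax).mean())
    print(n,r,r[1]-r[0])
E
```

```text
side [np.float64(-0.0364501599613626), np.float64(0.009973076724221866)] 0.04642323668558447
top [np.float64(-0.03842063058046149), np.float64(0.007985451963015018)] 0.04640608254347651
```

```bash
python3 -c "
from workcell import bot
print(bot.job_done())"
```

```text
the job is handed in; nothing more can be done
None
```

I handed the job in: all three rotors balance level on their own stands, the wand is home in the holder under the closed jaw, and the switch was thrown on last. That is from the camera checks; `job_done()` returned no verdict.

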